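# Crown the reel pile, then hold the bin cover at the pointer

### The job

Lay the spare solder reel from the cradle on top of the two in the reel bin, on its rim in the gap between them and parallel to them, and let go of it. Then swing the bin's open cover down until its side edge lines up with the pointer on the bin's scale disc, and finish still holding it there so that I can fit the stay: do not let the cover fall shut, do not move the pointer, and leave the bottle, the loupe and the little tin alone.

Things in the scene. Friction and masses are not known exactly. Their poses are not given: they have to be found in the camera images.
- reel_bin: grey sheet-metal bin fixed on the blue mat, standing sideways: its left side with the disc faces the robot. Origin: on the mat (6 mm above the desk) under the pile's middle; x from the open front to the back panel (at 113 to 119 mm, 118 mm high), y left along the hinge, z up. Floor 5 mm, side walls 34 mm high. Two reels lie in it on their rims; a third resting in their gap has its middle at x = 0, y = 0, z = 84 mm.
- scale_disc (a point): centre of the upright aluminium scale disc, 60 mm in radius and 3 mm thick, on the left side of the bin at bin x = 115, y = 55, z = 122 mm, centred on the cover's hinge line; a tick every 10 degrees.
- cover_hinge (a point): middle of the cover's hinge line, at x = 115, y = 0, z = 122 mm in the bin's frame; the frame turns with the cover: -x points from the hinge to the cover's free edge, y along the hinge.
- cover_pull (a point): middle of the cover's pull: a black roller, 24 mm long along the hinge (y), 22 mm in diameter, on a 14 mm wide tongue, 200 mm from the hinge line; the panel (92 mm wide, 4 mm thick) begins 32 mm from here toward the hinge. Pinched on its two flat end faces it pivots between the fingers as the cover swings.
- cover (a joint): angle of the cover, rad: 0 = shut (level, pull toward the front), grows as it opens; starts at its stop, 1.81, leaning back past upright. 0.2 kg, nearly frictionless: below 1.5 it falls shut unless held. Shut, it stays clear above the pile. At angle a the pull is at x = 115 - 200 cos a, z = 122 + 200 sin a (mm, bin frame).
- pointer (a joint): angle of the pointer, rad, about the same hinge line and measured as the cover's: the cover lines up with the pointer when both joints read the same. It stays where it is set (0.65 to 1.1), stiff.
- pointer_tip (a point): tip of the pointer: a slim dark steel hand on the left (+y) face of the scale disc, reaching 78 mm from the hinge line; its -x axis points from the hinge along the hand.
- reel_front_center (a point): lower front reel of solder wire, black flanges, 58 mm in diameter and 36 mm wide, 0.18 to 0.35 kg, behaves as a plain cylinder. This point is its middle, on its axis; its z axis lies along the reel's axis (parallel to the bin's y axis). Lies in the bin.
- reel_back_center (a point): lower rear reel of solder wire, black flanges, 58 mm in diameter and 36 mm wide, 0.18 to 0.35 kg, behaves as a plain cylinder. This point is its middle, on its axis; its z axis lies along the reel's axis (parallel to the bin's y axis). Lies in the bin.
- reel_spare_center (a point): spare reel of solder wire, black flanges, 58 mm in diameter and 36 mm wide, 0.18 to 0.35 kg, behaves as a plain cylinder. This point is its middle, on its axis; its z axis lies along the reel's axis (parallel to the cradle's y axis). At the start it lies on its rim in the cradle, its middle 37 mm above the desk; its flat flange faces are free for the fingers.
- cradle: small grey plastic cradle fixed to the desk ahead of the robot or to its left, 92 mm long (x) and 26 mm wide (y), with two ribs 19 mm high before and behind the reel. Origin: middle of its underside.
- flux_bottle: upright white bottle with a thin spout, 25 mm in diameter, 104 mm high; origin at the middle of its underside. Bystander, loose: leave it alone.
- loupe: black eye loupe, 33 mm in diameter, 28 mm high; origin at the middle of its underside. Bystander, loose: leave it alone.
- tip_tin: small round brass-coloured tin, 25 mm in diameter, 24 mm high; origin at the middle of its underside. Bystander, loose: leave it alone.
There are look-alikes about, which are no part of the job. What is shaped like the part that bears reel_front_center but pink or purple is not meant.

How it is judged:
By the outcome, as a careful person would: the job done as asked, in the order asked, and still so for the second after the job is handed in, while the arm keeps its last pose, push and grip.
It also fails if it takes over 64 s, if anything falls off the work surface, if the arm or the gripper's body presses on something with over 40 N, if the wrist force passes 120 N, or if a joint passes its speed limit or range.

### The arm

A 6-joint arm with a two-finger parallel gripper is mounted at the origin on a cart in front of the work surface, level with it; the furniture and walls round the work are solid. World frame = base frame: x ahead of the robot, y to its left, z up, the work surface at z = 0. Lengths are in mm, angles in rad, forces in N, time in s.
With the tool pointing down it reaches from about 250 to 725 mm from the base axis. Payload 4 kg.
Tool frame: the origin (TCP) lies at the very end of the fingers, on their centre line; the grasp point (between the pads) lies 19 mm behind it; z points along the fingers, y is the line along which they close (so a half turn about z gives the same grasp; the last joint's range is limited). The gripper opens to 85 mm and grips with 20 to 120 N. Pads are 22 mm wide; open, the fingers measure 114 mm over their backs; the gripper's body (76 mm by 85 mm) begins 54 mm behind the grasp point. The pads swing forward as they close: fully open they stand 13 mm farther back than shut.
Start: joints at [1.324, 0.241, 0.005, 1.335, 0, 1.571], TCP at [122.149, 484.849, 202.506] pointing down, gripper open.
Joint ranges: [-2.72, 2.72], [-1.05, 1.87], [-1.09, 1.28], [-1.99, 2.15], [-1.42, 1.44], [-3.14, 3.14]. Speed limits (rad/s): [2.79, 2.79, 3.14, 3.14, 3.14, 3.14].

### API

Orientations are given as a unit quaternion [x, y, z, w].
In Python, from station import sensors, viewer, ticket gives the robot as it stands.
- The arm moves only by the tool servo_tool, never from a script. Its argument "motion" is a list of rows, each a list of 7 numbers: the shift along the tool's x, y, z in m, then the turn, a rotation vector about the tool's x, y, z in rad, then the finger opening in m, from 0 to 0.0854. In form: [[x, y, z, wx, wy, wz, hand], ...]. A call has 1 to 5 rows; each row shifts and turns the commanded pose from where the row before left it, along the tool's axes as they then stand; what a row does not reach is not made up. A row lasts 1/12 s, in which the tool goes at most 41.7 mm and 7.16 degrees, less where a joint would pass 70% of its speed; a pose out of reach is approached as far as the arm can. A call is refused whole if a number of a shift passes 0.0417 or a number of a turn 0.125, either way. A call with a gripper value outside its range is refused whole. The fingers move at their own pace and stop on an object; the grip force is fixed at half the most. Time passes only in rows, so rows that do not move let the fingers close. It gives the time, the measured TCP pose, the force, the opening and the grip force at its end, in the units of the state.
- sensors.read_state(): the state, without advancing time (a new reading comes with each control period).
- viewer.read_camera(name): name is "scene" or "top" or "wrist"; returns the picture (384x512x3 uint8, blue, green, red); there is no depth.
- viewer.camera_model(name): a dict with "K" (3x3 intrinsics, pixels), "R" (3x3) and "t" (3): a world point X has camera coordinates R X + t; the wrist camera has in their place "tool_from_camera" (4x4, takes a point from camera to tool coordinates, whose origin is the TCP and whose axes are the flange's). Camera axes: x right, y down, z forward; pixel columns grow to the right and rows downward; lengths in mm; the calibration is good to about 2 mm. The wrist camera is an equidistant fisheye: a pixel r from the principal point sees the ray r / f radians off the axis. A picture is of the moment at which its call begins: read the wrist's pose just before it. camera_model takes no time and is no camera call.
- ticket.close_job(): hands the job in; it is judged then, once.
The state is a dict: "clock": time; "joint_pos": joint angles; "joint_vel": joint speeds; "effort": joint torques, N m; "position": TCP position; "tool_rot": TCP orientation; "ft_force": force on the tool from outside, world axes, zero at the start; "moment": the same for the moment, N m; "gripper_width": finger opening in mm; "finger_force": force on a finger pad.
Only numpy, scipy, OpenCV 4.12 (cv2) and the standard library are available. Lean on these libraries where they do the work, as an engineer would, in place of code of your own. Each camera call takes 0.05 s, during which the arm holds its last target. There are 200 camera calls.

## Working session

There is one attempt and no reset: what is moved stays moved. The work goes in short steps, Python scripts to look and compute and a tool call to move; the robot and the scene stay as the last step left them, time stands still between calls to the robot, and variables do not carry over. Pictures are saved under pics/ and viewed, at most 10 in all, crops included, and the job is handed in when it is done.

Besides the shell and the picture viewer there is one more tool, called after "Call:" as a command line: name --pt "numbers of a row" for each row, then --argument value for the rest. servo_tool: Moves the arm, as the interface text tells. Its arguments: {"type":"object","properties":{"motion":{"type":"array","items":{"type":"array","items":{"type":"number"}}}},"required":["motion"]}

```bash
mkdir -p pics; ls
python3 - <<'E'
from station import sensors, viewer
import cv2,numpy as np
s=sensors.read_state();print({k:np.round(v,3).tolist() for k,v in s.items()})
for n in("scene","top"):
    im=viewer.read_camera(n);cv2.imwrite(f"pics/{n}0.png",im)
    m=viewer.camera_model(n);print(n,{k:np.round(v,4).tolist() for k,v in m.items()})
print(viewer.camera_model("wrist"))
E
```

```text
pics
{'clock': 0.0, 'joint_pos': [1.324, 0.241, 0.004, 1.335, -0.0, 1.571], 'joint_vel': [0.002, 0.001, 0.0, 0.001, -0.001, -0.0], 'effort': [0.001, -37.232, 25.24, 0.017, 0.0, -0.0], 'position': [121.982, 484.169, 201.617], 'tool_rot': [0.123, 0.992, -0.001, -0.0], 'ft_force': [-0.349, -0.243, 0.213], 'moment': [-0.034, 0.072, 0.028], 'finger_force': 0.0, 'gripper_width': 85.285}
scene {'K': [[375.1691, 0.0, 258.7452], [0.0, 375.1691, 190.5824], [0.0, 0.0, 1.0]], 'R': [[0.4979, -0.8672, -0.0131], [-0.5174, -0.2849, -0.807], [0.696, 0.4085, -0.5905]], 't': [-305.8595, 374.1747, 684.9089]}
top {'K': [[396.3648, 0.0, 256.6849], [0.0, 396.3648, 195.0491], [0.0, 0.0, 1.0]], 'R': [[0.0019, -0.9997, 0.0242], [-0.9927, -0.0048, -0.1206], [0.1207, -0.0238, -0.9924]], 't': [-54.8839, 600.5053, 1266.5776]}
{'K': array([[297.31863964,   0.        , 252.42352757],
       [  0.        , 297.31863964, 190.59287316],
       [  0.        ,   0.        ,   1.        ]]), 'tool_from_camera': array([[ 5.65301773e-04, -9.55840131e-01, -2.93886585e-01,
         7.55388085e+01],
       [ 9.99999839e-01,  5.25681852e-04,  2.13803130e-04,
        -4.56786065e-01],
       [-4.98707672e-05, -2.93886659e-01,  9.55840274e-01,
        -1.71360456e+02],
       [ 0.00000000e+00,  0.00000000e+00,  0.00000000e+00,
         1.00000000e+00]])}
```

View pics/scene0.png

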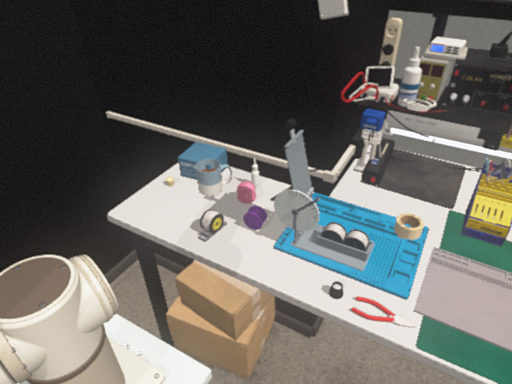

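View pics/top0.png

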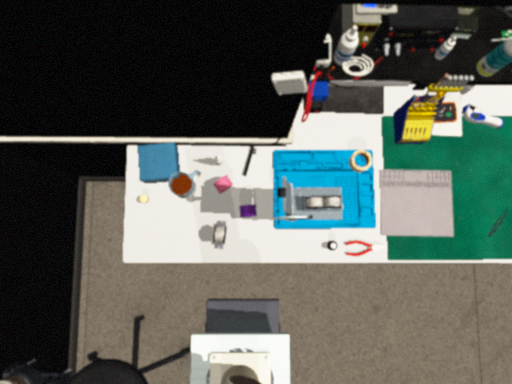

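```bash
cat > h.py <<'E'
import numpy as np,cv2
from scipy.spatial.transform import Rotation as Ro
from station import sensors,viewer
def proj(n,X):
    m=viewer.camera_model(n);c=np.atleast_2d(X)@np.array(m["R"]).T+m["t"];p=c@np.array(m["K"]).T;return p[:,:2]/p[:,2:]
def onz(n,uv,z):
    m=viewer.camera_model(n);R=np.array(m["R"]);d=R.T@np.linalg.solve(m["K"],[*uv,1]);o=-R.T@m["t"];return o+d*(z-o[2])/d[2]
def tool(s=None):
    s=s or sensors.read_state();T=np.eye(4);T[:3,:3]=Ro.from_quat(s["tool_rot"]).as_matrix();T[:3,3]=s["position"];return T
def wray(T,uv):
    m=viewer.camera_model("wrist");K=m["K"];v=(np.array(uv,float)-K[:2,2])/K[0,0];r=np.hypot(*v)
    d=np.array([*(np.sinc(r/np.pi)*v),np.cos(r)]);C=T@m["tool_from_camera"];return C[:3,3],C[:3,:3]@d
def won(T,uv,z):
    o,d=wray(T,uv);return o+d*(z-o[2])/d[2]
def wproj(T,X):
    m=viewer.camera_model("wrist");K=m["K"];C=np.linalg.inv(T@m["tool_from_camera"]);c=np.atleast_2d(X)@C[:3,:3].T+C[:3,3]
    h=np.hypot(c[:,0],c[:,1]);th=np.arctan2(h,c[:,2]);return K[:2,2]+(K[0,0]*th/np.maximum(h,1e-9))[:,None]*c[:,:2]
E
python3 - <<'E'
from h import *
print(proj("top",[[0,0,0],[300,0,0],[300,200,0]]))
t=cv2.imread("pics/top0.png");s=cv2.imread("pics/scene0.png")
a=cv2.resize(t[145:255,195:380],None,fx=4,fy=4,interpolation=cv2.INTER_CUBIC)
cv2.imwrite("pics/c1.png",a)
T=tool();np.save("T0.npy",T);im=viewer.read_camera("wrist");cv2.imwrite("pics/w0.png",cv2.resize(im,None,fx=1.5,fy=1.5))
E
```

```text
[[239.50946568 382.9721651 ]
 [240.15875248 287.14330444]
 [179.04462603 287.18827972]]
```

View pics/c1.png

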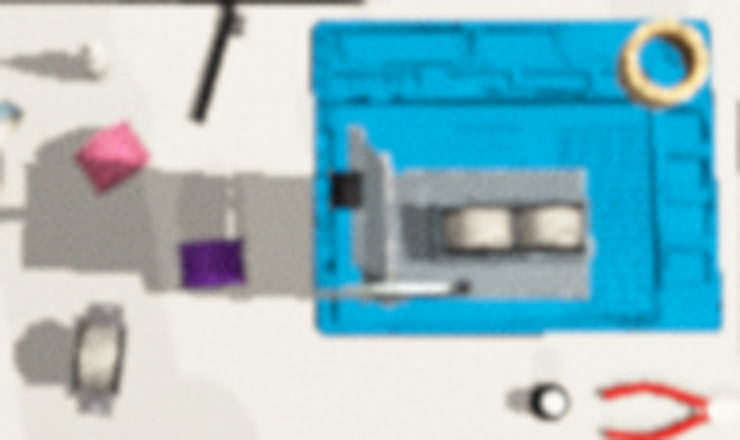

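View pics/w0.png

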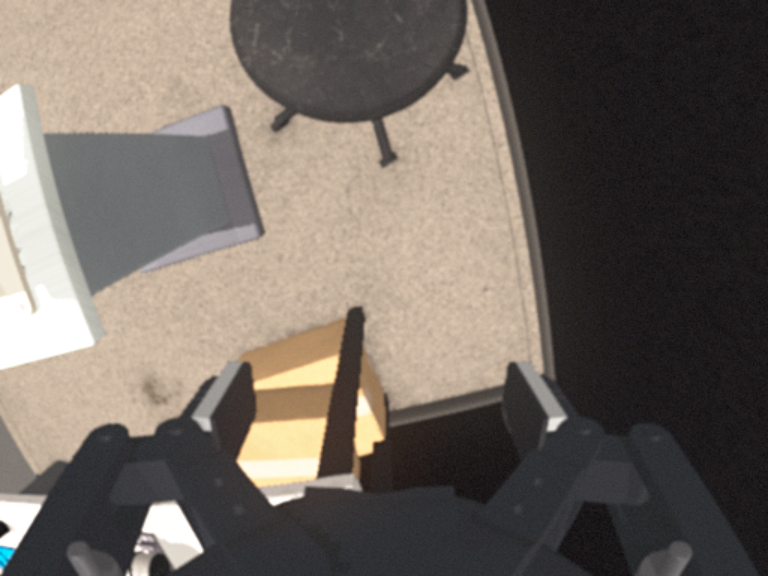

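Run:
```python
from h import *
c=lambda u,v:(195+u/4-.4,145+v/4-.4)
for n,p,z in [("spare",(98,352),58),("cradleN",(102,308),19),("cradleS",(96,408),19),("rback",(480,228),60),("rfront",(552,228),60),("binFR",(588,297),40),("binFL",(588,170),40),("pull",(348,189),322),("pointer_tip?",(462,288),190),("disc top",(380,288),188),("loupe",(550,402),28),("matBL",(316,332),6),("matBR",(720,330),6),("matTL",(316,22),6),("bottletop",(98,55),104),("purple",(212,263),50)]:
    print(n,onz("top",c(*p),z).round(0))
```

```text
spare [477.  67.  58.]
cradleN [514.  67.  19.]
cradleS [432.  71.  19.]
rback [ 577. -240.   60.]
rfront [ 578. -298.   60.]
binFR [ 523. -331.   40.]
binFL [ 628. -334.   40.]
pull [ 575. -110.  322.]
pointer_tip? [ 520. -204.  190.]
disc top [ 520. -145.  188.]
loupe [ 438. -301.   28.]
matBL [ 495. -110.    6.]
matBR [ 498. -450.    6.]
matTL [ 760. -111.    6.]
bottletop [708.  67. 104.]
purple [549. -23.  50.]
```

Call:
servo_tool --pt "-0.0317 -0.0227 0 0 0 0 0.085" --pt "-0.0317 -0.0227 0 0 0 0 0.085" --pt "-0.0317 -0.0227 0 0 0 0 0.085" --pt "-0.0317 -0.0227 0 0 0 0 0.085" --pt "-0.0317 -0.0227 0 0 0 0 0.085"

```text
clock: 0.57
position: [248.6, 334.5, 202.2]
tool_rot: [0.123, 0.992, -0.0, -0.0]
ft_force: [1.3, 0.4, 0.1]
gripper_width: 85.1
finger_force: 0.0
```

Call:
servo_tool --pt "-0.0317 -0.0227 0 0 0 0 0.085" --pt "-0.0317 -0.0227 0 0 0 0 0.085" --pt "-0.0317 -0.0227 0 0 0 0 0.085" --pt "-0.0317 -0.0227 0 0 0 0 0.085" --pt "-0.0317 -0.0227 0 0 0 0 0.085"

```text
clock: 0.98
position: [374.8, 185.5, 202.5]
tool_rot: [0.123, 0.992, 0.0, -0.0]
ft_force: [2.0, 0.7, -0.1]
gripper_width: 84.7
finger_force: 0.0
```

Call:
servo_tool --pt "-0.0317 -0.0227 0 0 0 0 0.085" --pt "-0.0317 -0.0227 0 0 0 0 0.085" --pt "-0.0317 -0.0227 0 0 0 0 0.085" --pt "0 0 0 0 0 -0.1 0.085" --pt "0 0 0 0 0 -0.09 0.085"

```text
clock: 1.4
position: [450.7, 95.8, 201.9]
tool_rot: [0.029, 1.0, -0.0, -0.0]
ft_force: [-0.8, -0.1, -0.3]
gripper_width: 84.9
finger_force: 0.0
```

Call:
servo_tool --pt "0 0 0 0 0 0 0.085" --pt "0 0 0 0 0 0 0.085"

```text
clock: 1.57
position: [449.4, 97.8, 202.2]
tool_rot: [0.03, 1.0, -0.0, -0.0]
ft_force: [0.4, 0.2, -0.2]
gripper_width: 84.7
finger_force: 0.0
```

Run:
```python
from h import *
T=tool();np.save("T1.npy",T);print(T.round(3))
im=viewer.read_camera("wrist");cv2.imwrite("pics/w1.png",cv2.resize(im,None,fx=1.5,fy=1.5,interpolation=cv2.INTER_CUBIC))
```

```text
[[-9.98000e-01  5.90000e-02 -1.00000e-03  4.49447e+02]
 [ 5.90000e-02  9.98000e-01 -0.00000e+00  9.77810e+01]
 [ 1.00000e-03 -0.00000e+00 -1.00000e+00  2.02160e+02]
 [ 0.00000e+00  0.00000e+00  0.00000e+00  1.00000e+00]]
```

View pics/w1.png

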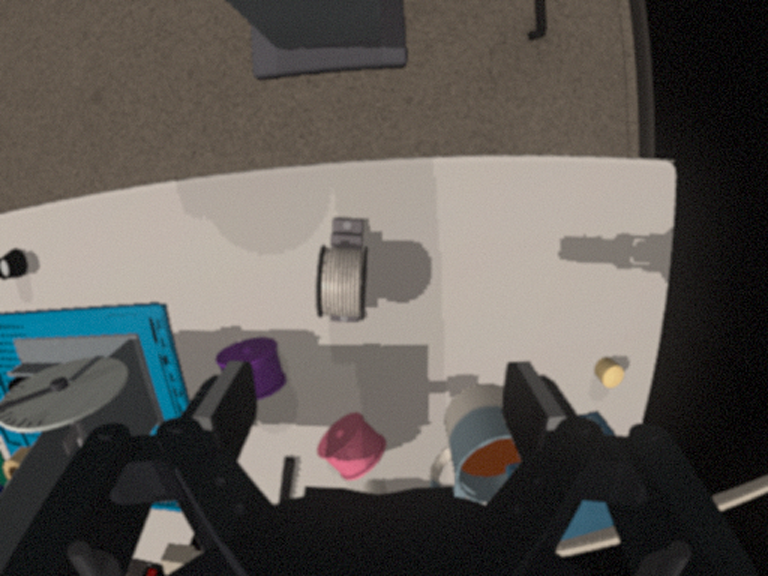

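Run:
```python
from h import *
T=np.load("T1.npy")
f=lambda u,v,z:won(T,((u+.5)/1.5-.5,(v+.5)/1.5-.5),z).round(1)
for n,u,v,z in [("nearL",333,219,8),("nearR",363,219,8),("farL",334,320,19),("farR",361,320,19),("flLtop",322,280,66),("flRtop",366,280,66)]:print(n,f(u,v,z))
def P(x,y,yaw):
    c,s=np.cos(yaw),np.sin(yaw);R=np.array([[c,-s,0],[s,c,0],[0,0,1]]);pts=[]
    th=np.linspace(0,2*np.pi,60)
    im=cv2.imread("pics/w1.png")
    for sy in(-18,18):
        q=np.c_[29*np.cos(th),0*th+sy,37+29*np.sin(th)]@R.T+[x,y,0]
        cv2.polylines(im,[(wproj(T,q)*1.5).round().astype(int)],True,(0,0,255) if sy<0 else (0,255,0),1)
    q=np.array([[-46,-13,0],[46,-13,0],[46,13,0],[-46,13,0]])@R.T+[x,y,0]
    cv2.polylines(im,[(wproj(T,q)*1.5).round().astype(int)],True,(255,0,0),1)
    return im
im=P(475,68,-.05)
cv2.imwrite("pics/o1.png",cv2.resize(im[190:350,270:470],None,fx=3.5,fy=3.5))
```

```text
nearL [425.7  60.8   8. ]
nearR [427.3  85.6   8. ]
farL [510.6  55.4  19. ]
farR [511.9  78.5  19. ]
flLtop [461.2  55.6  66. ]
flRtop [463.1  87.4  66. ]
```

View pics/o1.png

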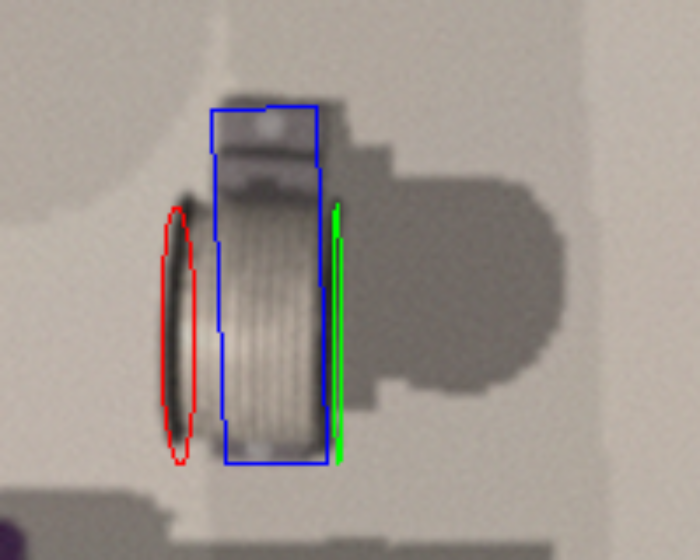

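Call:
servo_tool --pt "-0.0232 -0.0285 0 0 0 0 0.085" --pt "0 0 0.038 0 0 0 0.085" --pt "0 0 0.038 0 0 0 0.085" --pt "0 0 0.033 0 0 0 0.085" --pt "0 0 0 0 0 0 0.085"

```text
clock: 2.03
position: [465.2, 67.9, 87.5]
tool_rot: [0.029, 1.0, -0.001, -0.006]
ft_force: [-1.3, -0.0, -1.4]
gripper_width: 85.0
finger_force: 0.0
```

Call:
servo_tool --pt "0 0 0.025 0 0 0 0.085" --pt "0 0 0.025 0 0 0 0.085" --pt "0 0 0.025 0 0 0 0.07" --pt "0 0 0 0 0 0 0.06" --pt "0 0 0 0 0 0 0.06"

```text
clock: 2.45
position: [470.8, 68.7, 19.2]
tool_rot: [0.028, 1.0, -0.0, -0.001]
ft_force: [0.6, -0.7, 1.2]
gripper_width: 60.0
finger_force: 0.0
```

Run:
```python
from h import *
s=sensors.read_state();T=tool(s);print(T.round(3),s["gripper_width"],s["ft_force"])
im=viewer.read_camera("wrist");cv2.imwrite("pics/w2.png",cv2.resize(im[100:340,100:400],None,fx=2.5,fy=2.5,interpolation=cv2.INTER_CUBIC))
```

```text
[[-9.98000e-01  5.60000e-02 -1.00000e-03  4.70835e+02]
 [ 5.60000e-02  9.98000e-01 -0.00000e+00  6.87110e+01]
 [ 1.00000e-03 -0.00000e+00 -1.00000e+00  1.91650e+01]
 [ 0.00000e+00  0.00000e+00  0.00000e+00  1.00000e+00]] 60.04151971354748 [ 0.60951071 -0.67235272  1.19034363]
```

View pics/w2.png

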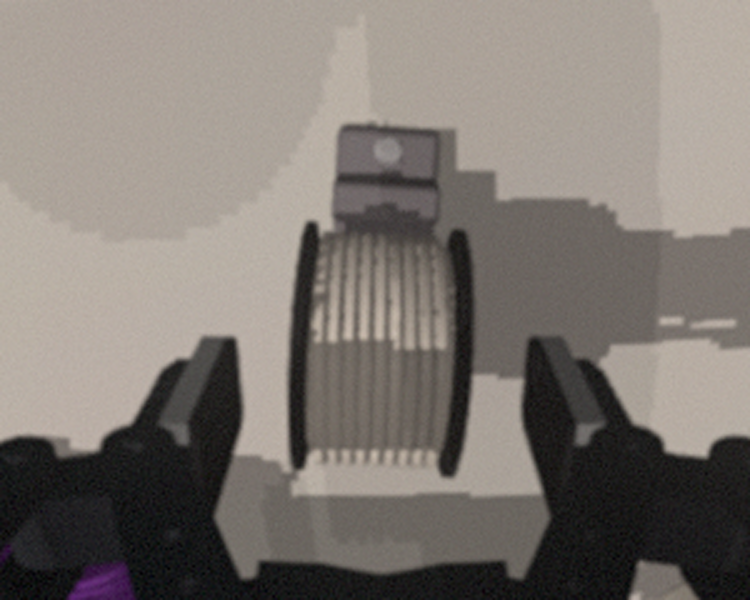

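Call:
servo_tool --pt "0 0 0 0 0 0.04 0.06" --pt "0 0 0 0 0 0 0.04" --pt "0 0 0 0 0 0 0.03" --pt "0 0 0 0 0 0 0.03" --pt "0 0 0 0 0 0 0.03"

```text
clock: 2.92
position: [473.1, 68.6, 20.9]
tool_rot: [0.048, 0.999, 0.0, 0.002]
ft_force: [-1.2, 0.0, 6.6]
gripper_width: 34.9
finger_force: 59.5
```

Call:
servo_tool --pt "0 0 0 0 0 0 0.03" --pt "0 0 -0.01 0 0 0 0.03" --pt "0 0 -0.03 0 0 0 0.03" --pt "0 0 -0.04 0 0 0 0.03" --pt "0 0 0 0 0 0 0.03"

```text
clock: 3.33
position: [476.4, 69.0, 106.1]
tool_rot: [0.048, 0.999, 0.001, 0.006]
ft_force: [1.3, 0.5, -1.3]
gripper_width: 34.8
finger_force: 60.6
```

Call:
servo_tool --pt "0.0042 -0.0368 -0.0045 0 0 0 0.03" --pt "0.0042 -0.0368 -0.0045 0 0 0 0.03" --pt "0.0042 -0.0368 -0.0045 0 0 0 0.03" --pt "0.0042 -0.0368 -0.0045 0 0 0 0.03" --pt "0.0042 -0.0368 -0.0045 0 0 0 0.03"

```text
clock: 3.75
position: [432.1, -114.2, 121.9]
tool_rot: [0.048, 0.999, -0.0, 0.001]
ft_force: [1.2, -0.3, -2.5]
gripper_width: 34.6
finger_force: 60.8
```

Call:
servo_tool --pt "0.0042 -0.0368 -0.0045 0 0 0 0.03" --pt "0.0042 -0.0368 -0.0045 0 0 0 0.03" --pt "0 0 0 0 0 -0.119 0.03" --pt "0 0 0 0 0 -0.119 0.03" --pt "0 0 0 0 0 -0.119 0.03"

```text
clock: 4.17
position: [416.8, -186.5, 130.6]
tool_rot: [-0.132, 0.991, -0.0, 0.0]
ft_force: [-0.0, 0.4, -1.5]
gripper_width: 34.7
finger_force: 61.0
```

Call:
servo_tool --pt "0 0 0 0 0 -0.119 0.03" --pt "0 0 0 0 0 -0.119 0.03" --pt "0 0 0 0 0 -0.119 0.03" --pt "0 0 0 0 0 -0.119 0.03" --pt "0 0 0 0 0 -0.119 0.03"

```text
clock: 4.58
position: [417.1, -185.3, 130.4]
tool_rot: [-0.418, 0.909, -0.0, 0.0]
ft_force: [0.4, -0.3, -1.1]
gripper_width: 34.6
finger_force: 61.0
```

Call:
servo_tool --pt "0 0 0 0 0 -0.119 0.03" --pt "0 0 0 0 0 -0.119 0.03" --pt "0 0 0 0 0 -0.119 0.03" --pt "0 0 0 0 0 -0.119 0.03" --pt "0 0 0 0 0 -0.119 0.03"

```text
clock: 5.0
position: [417.1, -185.3, 130.5]
tool_rot: [-0.666, 0.746, -0.0, 0.0]
ft_force: [-1.1, 0.9, -0.2]
gripper_width: 34.5
finger_force: 61.0
```

Call:
servo_tool --pt "0 0 0 0 0 -0.119 0.03" --pt "0 0 0 0 0 0 0.03" --pt "0 0 0 0 0 0 0.03" --pt "0 0 0 0 0 0 0.03"

```text
clock: 5.33
position: [417.1, -185.3, 130.3]
tool_rot: [-0.706, 0.708, -0.0, 0.0]
ft_force: [-0.3, 0.2, -2.3]
gripper_width: 34.6
finger_force: 61.0
```

Run:
```python
from h import *
s=sensors.read_state();T=tool(s);np.save("T3.npy",T);print(T.round(3),s["gripper_width"],s["joint_pos"])
im=viewer.read_camera("wrist");cv2.imwrite("pics/w3raw.png",im);cv2.imwrite("pics/w3.png",cv2.resize(im,None,fx=1.5,fy=1.5,interpolation=cv2.INTER_CUBIC))
```

```text
[[-4.00000e-03 -1.00000e+00  0.00000e+00  4.17103e+02]
 [-1.00000e+00  4.00000e-03 -0.00000e+00 -1.85305e+02]
 [ 0.00000e+00 -0.00000e+00 -1.00000e+00  1.30251e+02]
 [ 0.00000e+00  0.00000e+00  0.00000e+00  1.00000e+00]] 34.57069715953133 [-4.18100828e-01  2.01952033e-01 -2.39583766e-01  1.12883620e+00
  3.43209494e-05 -1.98505855e+00]
```

View pics/w3.png

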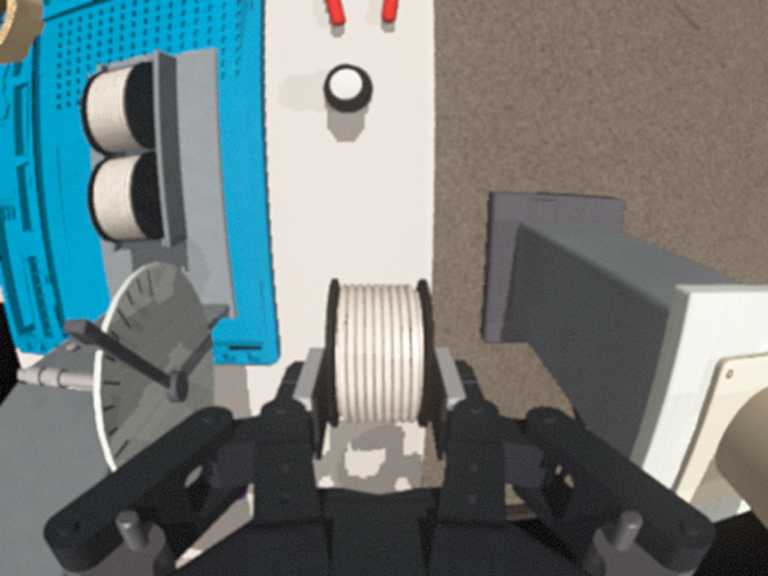

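Run:
```python
import cv2,numpy as np
im=cv2.imread("pics/w3raw.png")
f=lambda a:cv2.resize(a,None,fx=4,fy=4,interpolation=cv2.INTER_CUBIC)
a=f(im[165:315,20:150]);b=f(im[25:175,48:118])
cv2.imwrite("pics/c3.png",np.hstack([a,b]))
```

```text
(no output)
```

View pics/c3.png

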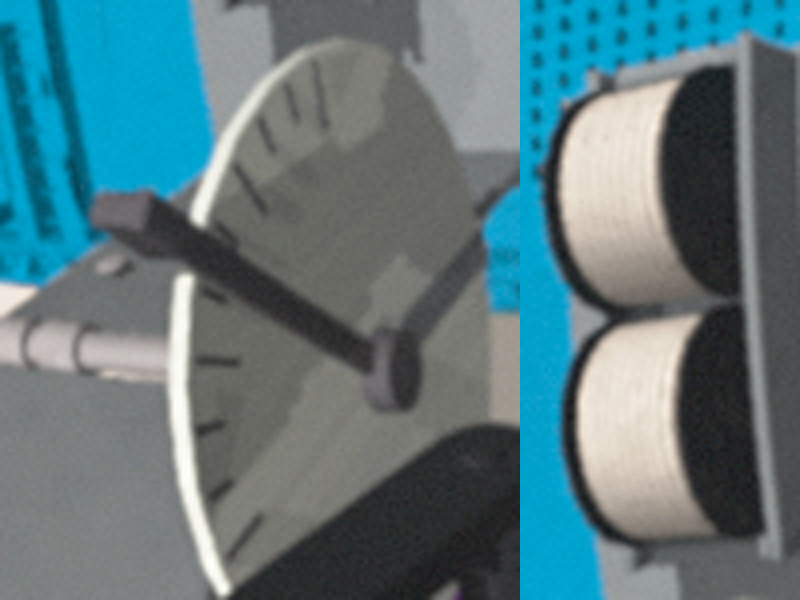

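```bash
cat > p.py <<'E'
from h import *
from scipy.optimize import least_squares
T=np.load("T3.npy")
A=lambda u,v:(20+(u+.5)/4-.5,165+(v+.5)/4-.5)
B=lambda u,v:(48+(u-520+.5)/4-.5,25+(v+.5)/4-.5)
n,f=won(T,B(740,303),40),won(T,B(603,312),40);print("contact",n.round(1),f.round(1))
rim=np.array([(300,65),(240,125),(203,215),(190,290),(188,360),(196,450),(216,530)])
def onx(p,X):
    o,d=wray(T,p);return (o+d*(X-o[0])/d[0])[1:]
def res(q,fix):
    D,Y=q[:2];Z=128 if fix else q[2]
    return [np.hypot(*(onx(A(*p),D)-[Y,Z]))-60 for p in rim]
for fix in(1,0):
    r=least_squares(res,[520,-154,128],args=(fix,));print(fix,r.x.round(2),np.round(r.fun,2))
    D,Y,Z=r.x
    ang=lambda P:np.degrees(np.arctan2(P[1]-Z,Y-P[0]))
    print("ticks",[(round(ang(onx(A(*p),D)),1),round(np.hypot(*(onx(A(*p),D)-[Y,Z])),1)) for p in [(318,62),(288,85),(262,122),(238,165),(218,224),(200,292),(197,360),(197,432),(213,498),(230,558)]])
    for p in [(190,247),(280,301),(370,355),(395,370)]:
        print(p,[(e,*(onx(A(*p),D-e)-[Y,Z]).round(1),round(ang(onx(A(*p),D-e)),1)) for e in(0,3,6,9,12)])
E
python3 p.py
```

```text
contact [ 557.6 -269.7   40. ] [ 598.5 -272.    40. ]
1 [ 517.21 -159.04  128.  ] [-2.05  0.72  1.41  0.98  0.13 -0.72 -1.52]
ticks [(np.float64(1.7), np.float64(56.3)), (np.float64(12.5), np.float64(56.8)), (np.float64(22.5), np.float64(56.7)), (np.float64(31.9), np.float64(57.3)), (np.float64(41.9), np.float64(57.3)), (np.float64(52.3), np.float64(58.5)), (np.float64(61.6), np.float64(57.9)), (np.float64(71.5), np.float64(58.5)), (np.float64(81.7), np.float64(57.2)), (np.float64(91.9), np.float64(57.5))]
(190, 247) [(0, np.float64(-42.4), np.float64(46.1), np.float64(47.4)), (3, np.float64(-44.2), np.float64(49.9), np.float64(48.5)), (6, np.float64(-46.0), np.float64(53.7), np.float64(49.4)), (9, np.float64(-47.7), np.float64(57.5), np.float64(50.3)), (12, np.float64(-49.5), np.float64(61.3), np.float64(51.1))]
(280, 301) [(0, np.float64(-24.8), np.float64(26.4), np.float64(46.8)), (3, np.float64(-27.1), np.float64(30.8), np.float64(48.6)), (6, np.float64(-29.4), np.float64(35.2), np.float64(50.1)), (9, np.float64(-31.7), np.float64(39.5), np.float64(51.3)), (12, np.float64(-34.0),
[... 1661 characters left out ...]
.float64(52.0)), (12, np.float64(-29.9), np.float64(39.7), np.float64(53.0))]
(370, 355) [(0, np.float64(6.6), np.float64(-7.4), np.float64(-131.4)), (3, np.float64(3.6), np.float64(-2.3), np.float64(-147.0)), (6, np.float64(0.6), np.float64(2.8), np.float64(102.6)), (9, np.float64(-2.3), np.float64(7.9), np.float64(73.4)), (12, np.float64(-5.3), np.float64(13.0), np.float64(67.8))]
(395, 370) [(0, np.float64(15.7), np.float64(-17.2), np.float64(-132.4)), (3, np.float64(12.5), np.float64(-11.8), np.float64(-136.5)), (6, np.float64(9.3), np.float64(-6.5), np.float64(-145.1)), (9, np.float64(6.1), np.float64(-1.1), np.float64(-169.6)), (12, np.float64(2.9), np.float64(4.2), np.float64(124.4))]
```

```bash
cat > p2.py <<'E'
from p import *
tk=[(318,62),(288,85),(262,122),(238,165),(218,224),(200,292),(197,360),(197,432),(213,498),(230,558)]
pr=lambda X:(wproj(T,X)-[20,165]+.5)*4-.5
def pt(q,r,a,e):   # point on plane offset e in front of face
    D,Y,Z,w=q[:4];bx=-r*np.cos(a);P=np.stack(np.broadcast_arrays(-np.full_like(bx,e),-0*bx),-1)
    # world: bin x -> +Y, bin y -> -X for yaw 0 (bin frame turned by w about z)
    return np.c_[D-e*np.cos(w)-bx*np.sin(w),Y+bx*np.cos(w)-e*np.sin(w),Z+r*np.sin(a)]
ta=np.radians(np.arange(0,100,10))
def R(q):
    o=[(pr(pt(q,q[4]*np.ones(10),ta,0.))-tk).ravel()/3]
    th=np.linspace(-.2,1.9,400);c=pr(pt(q,60*np.ones(400),th,0.))
    o.append([np.min(np.hypot(*(c-p).T))/3 for p in rim])
    o.append([(q[2]-128)/2,q[3]/.03,(q[0]-521)/4,(q[1]+155)/4])
    a,e=q[5],q[6]
    L=pr(pt(q,np.array([0.,75]),np.array([a,a]),e));d=(L[1]-L[0])/np.hypot(*(L[1]-L[0]))
    o.append([np.cross(d,np.array(p)-L[0])/3 for p in [(190,247),(280,301),(370,355)]])
    return np.concatenate(o)
r=least_squares(R,[521,-155,128,0,57,.85,5]);J=np.linalg.inv(r.jac.T@r.jac)
print(r.x.round(3),np.sqrt(np.diag(J)).round(3));print(r.fun.round(1))
print("tip pred",pr(pt(r.x,np.array([78.,0]),np.array([r.x[5]]*2),r.x[6])).round(0))
E
python3 p2.py 2>/dev/null| tail -9
```

```text
(370, 355) [(0, np.float64(6.6), np.float64(-7.4), np.float64(-131.4)), (3, np.float64(3.6), np.float64(-2.3), np.float64(-147.0)), (6, np.float64(0.6), np.float64(2.8), np.float64(102.6)), (9, np.float64(-2.3), np.float64(7.9), np.float64(73.4)), (12, np.float64(-5.3), np.float64(13.0), np.float64(67.8))]
(395, 370) [(0, np.float64(15.7), np.float64(-17.2), np.float64(-132.4)), (3, np.float64(12.5), np.float64(-11.8), np.float64(-136.5)), (6, np.float64(9.3), np.float64(-6.5), np.float64(-145.1)), (9, np.float64(6.1), np.float64(-1.1), np.float64(-169.6)), (12, np.float64(2.9), np.float64(4.2), np.float64(124.4))]
[ 5.17546e+02 -1.56743e+02  1.27367e+02  3.00000e-02  5.77320e+01
  8.25000e-01  3.76300e+00] [0.701 0.525 0.905 0.008 0.311 0.012 1.474]
[-1.1  0.6 -0.3  0.2 -0.5 -0.7 -0.6  0.4 -0.5 -0.2  1.  -0.9  0.2  0.
  1.2 -0.2 -0.4  0.3  0.   0.1  1.7  1.5  1.9  1.2  0.2  0.9  1.9 -0.3
  1.  -0.9 -0.4 -0.  -0.  -0. ]
tip pred [[146. 220.]
 [395. 370.]]
```

```bash
cat > p3.py <<'E'
from p import *
for nm,a,b,z in [("wall in",(735,40),(764,552),40),("wall out",(753,35),(783,550),40),("far fl",(547,185),(566,425),55),("near fl",(663,190),(681,420),55),("contactfar",(603,312),(603,312),40)]:
    P,Q=won(T,B(*a),z),won(T,B(*b),z);d=Q-P;print("RES",nm,P.round(1),Q.round(1),"w",round(float(np.arctan2(-d[0],d[1])),3))
E
python3 p3.py|grep RES
```

```text
RES wall in [ 558.3 -334.4   40. ] [ 556.2 -209.1   40. ] w 0.016
RES wall out [ 553.3 -334.8   40. ] [ 550.8 -209.4   40. ] w 0.02
RES far fl [ 604.2 -304.4   55. ] [ 602.1 -245.5   55. ] w 0.036
RES near fl [ 569.4 -297.7   55. ] [ 567.5 -243.9   55. ] w 0.036
RES contactfar [ 598.5 -272.    40. ] [ 598.5 -272.    40. ] w -0.0
```

```bash
cat > p4.py <<'E'
from p import *
from h import *
m=viewer.camera_model("wrist")["tool_from_camera"]
def td(u,v):
    o,d=wray(np.eye(4),((u+.5)/1.5-.5,(v+.5)/1.5-.5));return o,d
rays=[td(380,280),td(380,426)]
def res(q):
    o=[]
    for s,(p,d) in zip((1,-1),rays):
        d2=np.array([d[0],d[2]]);d2/=np.hypot(*d2);v=np.array([q[0]-p[0],q[1]-p[2]])
        o.append(abs(d2[0]*v[1]-d2[1]*v[0])-29)
    return o
for z0 in(-15,-17,-19,-21):
    r=least_squares(lambda x:res([x[0],z0]),[0]);print("REEL z",z0,"x",r.x.round(1),np.round(r.fun,1))
r=least_squares(res,[0,-18]);print("REEL",r.x.round(1),r.fun)
E
python3 p4.py|grep REEL
```

```text
Traceback (most recent call last):
  File "p4.py", line 1, in <module>
    from p import *
  File "p.py", line 17, in <module>
    print("ticks",[(round(ang(onx(A(*p),D)),1),round(np.hypot(*(onx(A(*p),D)-[Y,Z])),1)) for p in [(318,62),(288,85),(262,122),(238,165),(218,224),(200,292),(197,360),(197,432),(213,498),(230,558)]])
                              ~~~^^^^^^^^^
  File "p.py", line 9, in onx
    o,d=wray(T,p);return (o+d*(X-o[0])/d[0])[1:]
        ~~~~^^^^^
  File "h.py", line 11, in wray
    m=viewer.camera_model("wrist");K=m["K"];v=(np.array(uv,float)-K[:2,2])/K[0,0];r=np.hypot(*v)
ValueError: time passes only in moves, steps and waits
```

```bash
sed -i '1d;s/^from h import \*/from h import *\nfrom scipy.optimize import least_squares/' p4.py; python3 p4.py 2>&1|tail -6
```

```text
REEL z -15 x [0.1] [-0.7 -0.8]
REEL z -17 x [1.] [-1.  -1.2]
REEL z -19 x [2.] [-1.3 -1.5]
REEL z -21 x [2.9] [-1.6 -1.9]
REEL [ -1.7 -11. ] [-2.13162821e-14 -2.84217094e-14]
```

Call:
servo_tool --pt "0.028 0 0 0 0 0 0.03" --pt "0.028 0 0 0 0 0 0.03" --pt "0.028 0 0 0 0 0 0.03" --pt "0 -0.04 0 0 0 0 0.03" --pt "0 -0.04 0 0 0 0 0.03"

```text
clock: 5.8
position: [496.0, -272.0, 130.2]
tool_rot: [-0.704, 0.71, 0.0, -0.0]
ft_force: [0.9, -0.7, -2.2]
gripper_width: 34.4
finger_force: 61.2
```

Call:
servo_tool --pt "0 -0.04 0 0 0 0 0.03" --pt "0 -0.041 0 0 0 0 0.03" --pt "0 0 0.01 0 0 -0.029 0.03" --pt "0 0 0.02 0 0 0 0.03" --pt "0 0 0 0 0 0 0.03"

```text
clock: 6.22
position: [576.1, -268.1, 95.0]
tool_rot: [0.717, -0.697, -0.004, 0.001]
ft_force: [-1.1, 0.7, -2.7]
gripper_width: 34.5
finger_force: 61.1
```

Call:
servo_tool --pt "0 0 0 0 0 0 0.03" --pt "0 0 0 0 0 0 0.03" --pt "0 0 0 0 0 0 0.03"

```text
clock: 6.47
position: [578.3, -270.0, 101.7]
tool_rot: [0.716, -0.698, 0.001, -0.0]
ft_force: [0.3, -0.5, -1.7]
gripper_width: 34.3
finger_force: 61.1
```

Call:
servo_tool --pt "-0.001 0 0.01 0 0 0 0.03" --pt "0 0 0.01 0 0 0 0.03" --pt "0 0 0.004 0 0 0 0.03" --pt "0 0 0 0 0 0 0.03" --pt "0 0 0 0 0 0 0.03"

```text
clock: 6.88
position: [577.4, -268.4, 75.5]
tool_rot: [0.717, -0.697, -0.0, 0.0]
ft_force: [-0.1, -0.5, -2.2]
gripper_width: 34.7
finger_force: 61.2
```

Call:
servo_tool --pt "0 0 0.0015 0 0 0 0.03" --pt "0 0 0 0 0 0 0.03" --pt "0 0 0 0 0 0 0.03"

```text
clock: 7.13
position: [577.8, -269.1, 75.1]
tool_rot: [0.717, -0.697, 0.0, 0.0]
ft_force: [-1.6, -1.2, 2.5]
gripper_width: 34.7
finger_force: 61.7
```

Call:
servo_tool --pt "0 0 0.0015 0 0 0 0.03" --pt "0 0 0 0 0 0 0.03" --pt "0 0 0 0 0 0 0.03"

```text
clock: 7.38
position: [578.0, -270.0, 74.8]
tool_rot: [0.716, -0.698, 0.001, 0.001]
ft_force: [-4.1, -1.9, 7.5]
gripper_width: 34.3
finger_force: 62.3
```

Call:
servo_tool --pt "0 0 -0.001 0 0 0 0.036" --pt "0 0 0 0 0 0 0.04" --pt "0 0 0 0 0 0 0.046" --pt "0 0 0 0 0 0 0.055" --pt "0 0 0 0 0 0 0.06"

```text
clock: 7.8
position: [577.9, -268.2, 73.5]
tool_rot: [0.717, -0.697, -0.0, -0.0]
ft_force: [-0.3, -0.0, 0.0]
gripper_width: 59.8
finger_force: 0.0
```

Call:
servo_tool --pt "0 0 0 0 0 0 0.06" --pt "0 0 0 0 0 0 0.06" --pt "0 0 -0.02 0 0 0 0.06" --pt "0 0 -0.04 0 0 0 0.06" --pt "0 0 -0.04 0 0 0 0.06"

```text
clock: 8.22
position: [576.3, -267.7, 172.8]
tool_rot: [0.717, -0.697, -0.003, 0.001]
ft_force: [1.7, -1.1, 0.7]
gripper_width: 60.0
finger_force: 0.0
```

Call:
servo_tool --pt "0.025 0 -0.03 0 0 0 0.06" --pt "0.025 0 -0.03 0 0 0 0.06" --pt "0 0 0 0 0 0 0.06" --pt "0 0 0 0 0 0 0.06"

```text
clock: 8.55
position: [580.4, -320.6, 236.6]
tool_rot: [0.716, -0.698, 0.003, -0.001]
ft_force: [-0.1, 0.0, -1.4]
gripper_width: 60.0
finger_force: 0.0
```

Run:
```python
from h import *
s=sensors.read_state();T=tool(s);np.save("T5.npy",T);print(T.round(3),s["clock"],s["joint_pos"])
im=viewer.read_camera("wrist");cv2.imwrite("pics/w5raw.png",im)
sc=viewer.read_camera("scene");cv2.imwrite("pics/s5raw.png",sc)
a=cv2.resize(im,None,fx=1.5,fy=1.5,interpolation=cv2.INTER_CUBIC)[:420,60:560]
b=cv2.resize(sc[110:265,265:375],(300,420),interpolation=cv2.INTER_CUBIC)
cv2.imwrite("pics/w5.png",np.hstack([a,b]))
```

```text
[[ 2.50000e-02 -1.00000e+00  5.00000e-03  5.80402e+02]
 [-1.00000e+00 -2.50000e-02 -3.00000e-03 -3.20559e+02]
 [ 3.00000e-03 -5.00000e-03 -1.00000e+00  2.36577e+02]
 [ 0.00000e+00  0.00000e+00  0.00000e+00  1.00000e+00]] 8.55 [-5.04695782e-01  5.77604823e-01  5.98808384e-01  1.58612485e+00
  1.69503518e-04 -2.10082107e+00]
```

View pics/w5.png

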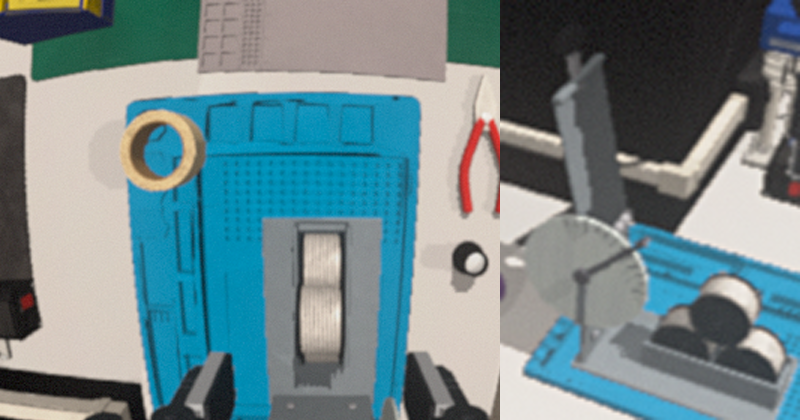

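Call:
servo_tool --pt "0 0 -0.037 0 0 0 0.06" --pt "0 0 -0.037 0 0 0 0.06" --pt "-0.03 0 0 0 0 0 0.06" --pt "-0.03 0 0 0 0 0 0.06" --pt "0 0 0 0 0 0 0.06"

```text
clock: 9.07
position: [577.7, -252.9, 307.5]
tool_rot: [0.719, -0.695, -0.002, -0.001]
ft_force: [-0.3, -2.2, 0.4]
gripper_width: 60.1
finger_force: 0.0
```

Run:
```python
from h import *
s=sensors.read_state();print(tool(s).round(3),s["joint_pos"].round(2) if hasattr(s["joint_pos"],"round") else s["joint_pos"])
w=.027;bx=np.array([-np.sin(w),np.cos(w),0]);by=np.array([-np.cos(w),-np.sin(w),0]);O=np.array([577.8,-270,6.])
H=O+115*bx+[0,0,122]
print("pull",(H-200*np.cos(1.81)*bx+[0,0,200*np.sin(1.81)]).round(1))
for e in(4,8):
  hub=proj("scene",H+(56.5+e)*by)[0];print("hub",hub.round(1),"seen 294.3,212.6")
  for a in(.75,.8,.825,.85,.9):
    t=proj("scene",H+(56.5+e)*by-78*np.cos(a)*bx+[0,0,78*np.sin(a)])[0];print(e,a,t.round(1),(t-hub).round(1),"seen 318.2,198.9 d 23.9,-13.7")
```

```text
[[ 3.30000e-02 -9.99000e-01 -1.00000e-03  5.77740e+02]
 [-9.99000e-01 -3.30000e-02  3.00000e-03 -2.52945e+02]
 [-4.00000e-03  1.00000e-03 -1.00000e+00  3.07506e+02]
 [ 0.00000e+00  0.00000e+00  0.00000e+00  1.00000e+00]] [-0.41  0.53  0.69  1.74  0.   -2.02]
pull [ 573.4 -107.7  322.3]
hub [293.8 211.1] seen 294.3,212.6
4 0.75 [317.9 200.3] [ 24.1 -10.8] seen 318.2,198.9 d 23.9,-13.7
4 0.8 [316.8 199. ] [ 23.1 -12.1] seen 318.2,198.9 d 23.9,-13.7
4 0.825 [316.3 198.4] [ 22.5 -12.8] seen 318.2,198.9 d 23.9,-13.7
4 0.85 [315.7 197.7] [ 22.  -13.4] seen 318.2,198.9 d 23.9,-13.7
4 0.9 [314.6 196.5] [ 20.8 -14.7] seen 318.2,198.9 d 23.9,-13.7
hub [293.1 212.1] seen 294.3,212.6
8 0.75 [317.2 201.3] [ 24.1 -10.8] seen 318.2,198.9 d 23.9,-13.7
8 0.8 [316.2 200. ] [ 23.1 -12.1] seen 318.2,198.9 d 23.9,-13.7
8 0.825 [315.6 199.3] [ 22.5 -12.8] seen 318.2,198.9 d 23.9,-13.7
8 0.85 [315.1 198.7] [ 22.  -13.4] seen 318.2,198.9 d 23.9,-13.7
8 0.9 [313.9 197.4] [ 20.8 -14.7] seen 318.2,198.9 d 23.9,-13.7
```

Call:
servo_tool --pt "-0.03 0 0 0 0 0 0.06" --pt "-0.03 0 0 0 0 0 0.06" --pt "-0.03 0 0 0 0 0 0.06" --pt "-0.025 0.001 0 0 0 0 0.06" --pt "0 0 0 0 0 0 0.06"

```text
clock: 9.48
position: [572.2, -138.1, 306.5]
tool_rot: [0.719, -0.695, -0.002, 0.0]
ft_force: [0.0, 0.8, -0.0]
gripper_width: 60.0
finger_force: 0.0
```

Call:
servo_tool --pt "-0.02 0 0 0 0 0 0.06" --pt "-0.01 0 0 0 0 0 0.06" --pt "0 0 0 0 0 0 0.06" --pt "0 0 0 0 0 0 0.06" --pt "0 0 0 0 0 0 0.06"

```text
clock: 9.9
position: [572.5, -114.4, 307.4]
tool_rot: [0.717, -0.697, -0.0, 0.0]
ft_force: [-0.1, 0.2, 0.2]
gripper_width: 60.5
finger_force: 0.0
```

Run:
```python
from h import *
s=sensors.read_state();T=tool(s);print(T.round(3))
P=np.array([573.4,-107.7,322.3]);print("pull in tool",(np.linalg.inv(T)@[*P,1])[:3].round(1))
im=viewer.read_camera("wrist");cv2.imwrite("pics/w6raw.png",im)
# project expected roller end faces & print gray profile across hinge direction at the roller axis
w=.027;by=np.array([-np.cos(w),-np.sin(w),0])
ys=np.arange(-36,37,2);p=wproj(T,P+ys[:,None]*by+[0,-4,9]);g=cv2.cvtColor(im,6)
print([(int(y),int(u),int(v),int(g[int(round(v)),int(round(u))])) for y,(u,v) in zip(ys,p)])
v=int(p[18,1])
for r in range(v-40,v+30,8):print(r,g[r,180:330:3].tolist())
```

```text
[[ 2.70000e-02 -1.00000e+00 -1.00000e-03  5.72497e+02]
 [-1.00000e+00 -2.70000e-02 -0.00000e+00 -1.14350e+02]
 [ 0.00000e+00  1.00000e-03 -1.00000e+00  3.07415e+02]
 [ 0.00000e+00  0.00000e+00  0.00000e+00  1.00000e+00]]
pull in tool [ -6.6  -1.1 -14.9]
[(-36, 186, 245, 59), (-34, 189, 245, 44), (-32, 193, 245, 40), (-30, 196, 245, 156), (-28, 199, 245, 169), (-26, 203, 245, 170), (-24, 206, 246, 175), (-22, 210, 246, 170), (-20, 213, 246, 120), (-18, 217, 246, 103), (-16, 221, 246, 100), (-14, 224, 246, 92), (-12, 228, 246, 107), (-10, 231, 246, 59), (-8, 235, 246, 56), (-6, 238, 246, 58), (-4, 242, 246, 58), (-2, 246, 246, 59), (0, 249, 246, 61), (2, 253, 246, 65), (4, 256, 246, 68), (6, 260, 246, 64), (8, 263, 246, 65), (10, 267, 246, 59), (12, 271, 246, 153), (14, 274, 246, 215), (16, 278, 246, 210), (18, 281, 246, 125), (20, 285, 246, 130), (22, 288, 246, 127), (24, 292, 246, 130), (26, 295, 246, 129), (28, 299, 246, 128), (30, 302, 245, 134), (32, 306, 245, 135), (34, 309, 245, 73), (36, 313, 245, 50)]
206 [67, 104, 148, 151, 150, 154, 150, 150, 153, 151, 151, 149, 157, 159, 16
[... 1390 characters left out ...]
254 [141, 52, 41, 37, 38, 58, 149, 176, 177, 180, 181, 113, 112, 88, 84, 82, 72, 52, 50, 47, 49, 51, 46, 54, 52, 52, 49, 53, 58, 57, 97, 214, 217, 154, 130, 102, 129, 126, 125, 127, 129, 130, 130, 84, 46, 47, 52, 47, 118, 151]
262 [48, 42, 34, 40, 40, 45, 206, 166, 157, 168, 163, 98, 102, 96, 106, 131, 133, 107, 85, 89, 85, 85, 86, 87, 86, 87, 85, 85, 125, 134, 192, 215, 212, 216, 215, 211, 211, 216, 215, 213, 217, 218, 217, 77, 48, 47, 46, 41, 47, 102]
270 [40, 38, 40, 37, 34, 60, 216, 213, 197, 141, 131, 130, 138, 139, 136, 137, 138, 142, 139, 137, 139, 140, 137, 138, 138, 135, 136, 137, 208, 213, 214, 214, 215, 217, 214, 215, 214, 215, 215, 214, 213, 214, 215, 122, 45, 48, 46, 44, 47, 56]
```

Call:
servo_tool --pt "-0.0066 -0.0011 0.004 0 0 0 0.06" --pt "0 0 0 0 0 0 0.05" --pt "0 0 0 0 0 0 0.04" --pt "0 0 0 0 0 0 0.032" --pt "0 0 0 0 0 0 0.03"

```text
clock: 10.37
position: [573.6, -107.2, 304.0]
tool_rot: [0.717, -0.697, 0.0, -0.0]
ft_force: [-0.6, 0.1, 0.0]
gripper_width: 29.7
finger_force: 0.0
```

Call:
servo_tool --pt "0 0 0 0 0 0 0.027" --pt "0 0 0 0 0 0 0.025" --pt "0 0 0 0 0 0 0.023" --pt "0 0 0 0 0 0 0.018" --pt "0 0 0 0 0 0 0.018"

```text
clock: 10.78
position: [573.8, -107.1, 304.6]
tool_rot: [0.717, -0.697, 0.001, -0.0]
ft_force: [-0.8, -0.4, 3.3]
gripper_width: 18.2
finger_force: 1.5
```

Call:
servo_tool --pt "0 0 0 0 0 0 0.018" --pt "0 0 0 0 0 0 0.018" --pt "0 0 0 0 0 0 0.018"

```text
clock: 11.03
position: [573.8, -107.1, 304.6]
tool_rot: [0.717, -0.697, 0.001, -0.0]
ft_force: [1.0, -0.2, 3.9]
gripper_width: 18.2
finger_force: 2.2
```

Run:
```python
from h import *
from scipy.optimize import least_squares
s=sensors.read_state();T=tool(s);im=viewer.read_camera("wrist");cv2.imwrite("pics/w7raw.png",im)
g7=cv2.cvtColor(im,6);g6=cv2.cvtColor(cv2.imread("pics/w6raw.png"),6)
print("w6 col 242,250,260",[[int(g6[r,c]) for r in range(216,300,2)] for c in(235,242,250,260)])
print("w7",[[int(g7[r,c]) for r in range(216,330,2)] for c in(235,242,250,260)])
for r in range(220,330,8):print(r,g7[r,200:300:3].tolist())
I=np.eye(4)
def R(q,a,b):
    o=[]
    for v in(a,b):
        p,d=wray(I,(250,v));d2=np.array([d[0],d[2]]);d2/=np.hypot(*d2);x=np.array([q[0]-p[0],q[1]-p[2]]);o.append(abs(d2[0]*x[1]-d2[1]*x[0])-11)
    return o
for a,b in((226.5,260),(226.5,257),(226.5,264)):print(a,b,least_squares(R,[-6,-15],args=(a,b)).x.round(1))
```

```text
w6 col 242,250,260 [[134, 147, 151, 146, 153, 117, 46, 51, 50, 54, 59, 64, 67, 63, 62, 56, 54, 50, 53, 52, 48, 47, 43, 90, 134, 140, 138, 136, 139, 140, 135, 148, 166, 165, 167, 166, 158, 155, 156, 163, 166, 167], [151, 152, 152, 151, 152, 121, 47, 43, 46, 53, 55, 62, 59, 65, 61, 58, 54, 51, 54, 50, 51, 47, 43, 86, 131, 140, 139, 137, 137, 139, 136, 144, 188, 207, 219, 220, 179, 165, 149, 155, 152, 161], [156, 158, 155, 156, 155, 119, 44, 49, 40, 45, 51, 59, 58, 61, 64, 61, 56, 56, 56, 51, 45, 45, 45, 82, 138, 139, 139, 138, 137, 139, 139, 144, 207, 226, 225, 225, 224, 224, 227, 226, 226, 225], [132, 135, 134, 137, 134, 111, 44, 47, 46, 54, 52, 52, 59, 62, 61, 64, 60, 63, 55, 51, 52, 48, 48, 86, 135, 140, 138, 140, 140, 139, 138, 137, 208, 227, 225, 226, 225, 227, 224, 224, 226, 227]]
w7 [[143, 46, 47, 47, 55, 60, 69, 62, 53, 51, 49, 48, 45, 46, 44, 43, 39, 37, 37, 58, 60, 67, 62, 67, 62, 72, 72, 81, 85, 100, 123, 128, 131, 158, 172, 175, 153, 158, 182, 181, 181, 180, 177, 168, 138, 123, 120, 121, 122, 118, 120, 118, 120, 141, 157, 110, 51], [132, 46, 46, 50, 54, 59, 57, 63, 68, 66, 
[... 2330 characters left out ...]
00 [46, 52, 46, 49, 52, 40, 46, 47, 36, 44, 69, 153, 174, 199, 169, 158, 193, 231, 231, 230, 231, 231, 231, 232, 173, 47, 47, 36, 51, 51, 48, 47, 52, 44]
308 [46, 55, 46, 49, 46, 53, 47, 43, 35, 103, 126, 126, 119, 184, 175, 156, 160, 159, 159, 215, 231, 232, 232, 229, 229, 233, 133, 43, 55, 50, 51, 44, 51, 49]
316 [46, 49, 44, 48, 49, 50, 50, 41, 36, 107, 129, 124, 116, 154, 161, 159, 218, 165, 155, 159, 157, 219, 231, 231, 229, 232, 166, 35, 44, 50, 45, 52, 49, 44]
324 [45, 49, 44, 45, 48, 49, 45, 41, 31, 74, 77, 104, 150, 143, 157, 159, 156, 163, 185, 157, 158, 156, 225, 231, 233, 225, 147, 32, 46, 44, 48, 49, 48, 45]
226.5 260 [-14.1   2.2]
226.5 257 [-21.9  19.8]
226.5 264 [ -5.6 -16.8]
```

Run:
```python
from h import *
s=sensors.read_state();T=tool(s);P=np.array([573.4,-107.7,322.3])
print(T[:3,3],s["effort"],s["moment"])
print("scene",proj("scene",P),"top",proj("top",P), "w7 centre",wproj(T,P))
I=np.eye(4)
def sil(c,rad=11):
    th=np.linspace(0,2*np.pi,90);q=np.c_[c[0]+rad*np.cos(th),0*th,c[1]+rad*np.sin(th)];v=wproj(I,q)[:,1];return v.min().round(1),v.max().round(1)
print("expect w6",sil((-6.6,-14.9)),"obs 226.5,261; w7",sil((0,-18.5)),"obs 217,253")
for n in("s5raw",):
    g=cv2.cvtColor(cv2.imread(f"pics/{n}.png"),6);print(g[112:140,278:304:1].tolist())
t=cv2.cvtColor(cv2.imread("pics/top0.png"),6);print("TOP rows184-200 cols270-292");print(t[184:202,270:292].tolist())
```

```text
[ 573.81724697 -107.09267098  304.58393953] [ 1.15748963e-01 -4.26857686e+01  2.38451171e+01  1.33941896e-02
  6.50076452e-02  1.97445286e-05] [-0.07635284  0.05126679  0.07207601]
scene [[289.12063713 123.5243823 ]] top [[280.67961397 192.30043601]] w7 centre [[252.063341   236.51104168]]
expect w6 (np.float64(226.8), np.float64(263.8)) obs 226.5,261; w7 (np.float64(218.9), np.float64(257.2)) obs 217,253
[[27, 25, 26, 24, 24, 26, 30, 25, 28, 21, 26, 23, 26, 21, 25, 29, 30, 24, 26, 22, 29, 19, 23, 27, 25, 28], [24, 28, 29, 26, 20, 26, 32, 25, 24, 27, 28, 25, 28, 27, 28, 22, 24, 26, 23, 23, 27, 28, 22, 29, 21, 26], [26, 22, 27, 24, 22, 29, 21, 28, 27, 23, 21, 28, 23, 28, 22, 26, 27, 28, 22, 20, 28, 24, 26, 25, 23, 22], [27, 22, 27, 29, 30, 24, 29, 24, 27, 31, 26, 27, 30, 26, 29, 24, 25, 20, 28, 17, 25, 22, 25, 24, 30, 23], [23, 23, 26, 19, 31, 22, 24, 25, 21, 27, 28, 21, 30, 22, 29, 27, 20, 21, 31, 26, 25, 26, 30, 19, 24, 28], [24, 22, 30, 27, 33, 28, 25, 24, 26, 19, 33, 31, 28, 33, 26, 28, 23, 29, 25, 24, 27, 20, 24, 25, 28, 26], [24, 32, 30, 26, 23, 25, 29, 22, 22, 27, 24, 25, 26, 3
[... 3525 characters left out ...]
 41, 55, 57, 59, 91, 113, 123, 124, 125, 138, 161], [164, 162, 154, 135, 122, 119, 106, 88, 55, 51, 56, 61, 68, 66, 84, 97, 119, 124, 122, 125, 139, 160], [166, 163, 152, 128, 122, 118, 111, 88, 80, 85, 87, 93, 98, 110, 111, 133, 126, 123, 122, 124, 137, 152], [163, 161, 152, 128, 113, 116, 104, 90, 90, 108, 118, 121, 130, 137, 146, 147, 138, 127, 125, 124, 136, 156], [166, 166, 152, 119, 106, 107, 102, 94, 94, 115, 127, 129, 140, 150, 157, 156, 143, 123, 123, 127, 133, 156], [166, 163, 154, 122, 101, 106, 102, 92, 96, 114, 129, 126, 141, 152, 153, 151, 136, 124, 120, 126, 131, 155], [165, 166, 151, 125, 104, 106, 100, 93, 96, 118, 126, 128, 138, 146, 153, 148, 130, 120, 121, 124, 131, 150]]
```

Call:
servo_tool --pt "0 0 0 0 0 0 0.012" --pt "0 0 0 0 0 0 0.005"

```text
clock: 11.25
position: [573.7, -107.1, 304.7]
tool_rot: [0.717, -0.697, 0.001, -0.0]
ft_force: [0.0, -0.9, 5.3]
gripper_width: 5.1
finger_force: 2.8
```

Call:
servo_tool --pt "0 0 0 0 0 0 0.03" --pt "0 0 0 0 0 0 0.045" --pt "0 0 0 0 0 0 0.045" --pt "0 0 0 0 0 0 0.045"

```text
clock: 11.58
position: [573.1, -106.9, 303.1]
tool_rot: [0.717, -0.697, -0.001, 0.001]
ft_force: [0.0, -0.9, 0.1]
gripper_width: 45.0
finger_force: 0.0
```

Run:
```python
from h import *
s=sensors.read_state();T=tool(s);print(T[:3,3].round(1),s["ft_force"].round(1),s["gripper_width"])
im=viewer.read_camera("wrist");cv2.imwrite("pics/w8raw.png",im);g=cv2.cvtColor(im,6)
for r in range(208,320,6):print(r,g[r,200:306:3].tolist())
print([int(x) for x in g[210:270,252]])
for x in(0,-8,8):
  for z in(0,-10,-19,-30):print(x,z,wproj(np.eye(4),[[x,-23,z],[x,23,z]]).round(0).tolist())
```

```text
[ 573.1 -106.9  303.1] [ 0.  -0.9  0.1] 45.01088258774758
208 [228, 228, 227, 226, 228, 227, 146, 138, 137, 136, 135, 135, 134, 136, 151, 158, 156, 155, 165, 163, 158, 95, 70, 73, 67, 81, 172, 229, 225, 226, 226, 228, 225, 226, 223, 225]
214 [226, 228, 232, 229, 231, 226, 151, 157, 151, 153, 147, 143, 144, 139, 152, 158, 157, 162, 166, 164, 162, 99, 72, 66, 75, 76, 175, 230, 229, 229, 230, 229, 230, 229, 230, 231]
220 [229, 229, 230, 228, 230, 224, 157, 154, 156, 158, 111, 42, 41, 47, 46, 38, 44, 44, 42, 44, 41, 42, 43, 46, 59, 118, 172, 232, 230, 229, 230, 229, 229, 231, 230, 228]
226 [220, 220, 224, 227, 230, 227, 156, 154, 154, 159, 78, 58, 56, 55, 51, 50, 49, 53, 51, 49, 50, 46, 52, 50, 61, 171, 225, 229, 228, 229, 231, 228, 229, 229, 229, 229]
232 [182, 188, 169, 146, 135, 114, 133, 157, 154, 160, 62, 63, 62, 62, 61, 66, 64, 59, 60, 60, 55, 57, 55, 58, 77, 228, 230, 230, 228, 229, 230, 228, 208, 184, 197, 194]
238 [152, 122, 50, 81, 141, 99, 93, 93, 132, 140, 68, 50, 55, 55, 60, 59, 60, 58, 60, 65, 65, 58, 65, 65, 64, 221, 227, 212, 189, 198, 217, 225, 92, 51, 120, 155]
244 [151
[... 2311 characters left out ...]
2, 151, 127, 77, 44, 40, 46, 48, 44, 44, 47, 50, 51, 53, 52, 58, 59, 60, 63, 62, 63, 65, 66, 60, 61, 57, 56, 57, 53, 48, 51, 49, 49, 46, 50, 44, 49, 41, 39, 48, 88, 128, 143, 140, 144, 141, 141, 140, 141, 139, 139, 139, 140, 146, 138]
0 0 [[215.0, 225.0], [288.0, 225.0]]
0 -10 [[213.0, 232.0], [290.0, 232.0]]
0 -19 [[211.0, 238.0], [291.0, 238.0]]
0 -30 [[209.0, 247.0], [294.0, 247.0]]
-8 0 [[216.0, 236.0], [287.0, 236.0]]
-8 -10 [[214.0, 243.0], [289.0, 243.0]]
-8 -19 [[212.0, 250.0], [291.0, 250.0]]
-8 -30 [[210.0, 260.0], [293.0, 260.0]]
8 0 [[214.0, 213.0], [288.0, 213.0]]
8 -10 [[212.0, 219.0], [290.0, 219.0]]
8 -19 [[210.0, 225.0], [292.0, 225.0]]
8 -30 [[208.0, 234.0], [295.0, 234.0]]
```

Call:
servo_tool --pt "0 0 0.004 0 0 0 0.045" --pt "0 0 0.004 0 0 0 0.045" --pt "0 0 0.003 0 0 0 0.045" --pt "0 0 0 0 0 0 0.045" --pt "0 0 0 0 0 0 0.045"

```text
clock: 12.05
position: [573.3, -107.0, 292.5]
tool_rot: [0.717, -0.697, -0.0, 0.0]
ft_force: [0.1, -0.3, -0.4]
gripper_width: 45.0
finger_force: 0.0
```

Call:
servo_tool --pt "0 0 0.003 0 0 0 0.045" --pt "0 0 0.002 0 0 0 0.045" --pt "0 0 0 0 0 0 0.045" --pt "0 0 0 0 0 0 0.045"

```text
clock: 12.38
position: [573.5, -107.0, 287.9]
tool_rot: [0.717, -0.697, -0.0, 0.0]
ft_force: [1.3, 1.1, 0.0]
gripper_width: 45.1
finger_force: 0.0
```

Call:
servo_tool --pt "0 0 0 0 0 0 0.034" --pt "0 0 0 0 0 0 0.028" --pt "0 0 0 0 0 0 0.024" --pt "0 0 0 0 0 0 0.018" --pt "0 0 0 0 0 0 0.018"

```text
clock: 12.8
position: [573.9, -107.0, 288.5]
tool_rot: [0.717, -0.697, 0.0, -0.0]
ft_force: [0.0, 0.2, 2.1]
gripper_width: 22.1
finger_force: 60.0
```

Call:
servo_tool --pt "0 0 0 0 0 0 0.018" --pt "0 0 0 0 0 0 0.018" --pt "0 0 0 0 0 0 0.018"

```text
clock: 13.05
position: [573.9, -107.1, 288.5]
tool_rot: [0.717, -0.697, 0.0, -0.0]
ft_force: [1.1, -0.0, 4.5]
gripper_width: 22.4
finger_force: 60.2
```

```bash
python3 -c "
import numpy as np
a=np.linspace(1.81,.825,26);x=200*np.cos(a);z=-200*np.sin(a)
for i,(p,q) in enumerate(zip(np.diff(x),np.diff(z))):print(i+1,round(p/1000,4),round(q/1000,4))
print(x[-1]-x[0],z[0]-z[-1])"
```

```text
1 0.0077 -0.0017
2 0.0078 -0.0014
3 0.0078 -0.0011
4 0.0078 -0.0008
5 0.0079 -0.0005
6 0.0079 -0.0002
7 0.0079 0.0001
8 0.0079 0.0004
9 0.0078 0.0008
10 0.0078 0.0011
11 0.0078 0.0014
12 0.0077 0.0017
13 0.0076 0.002
14 0.0075 0.0023
15 0.0074 0.0026
16 0.0073 0.0029
17 0.0072 0.0031
18 0.0071 0.0034
19 0.007 0.0037
20 0.0068 0.004
21 0.0066 0.0042
22 0.0065 0.0045
23 0.0063 0.0048
24 0.0061 0.005
25 0.0059 0.0052
183.09720286170293 -47.395834715147345
```

Call:
servo_tool --pt "0.0077 0 -0.0017 0 0 0 0.018" --pt "0.0078 0 -0.0014 0 0 0 0.018" --pt "0.0078 0 -0.0011 0 0 0 0.018" --pt "0.0078 0 -0.0008 0 0 0 0.018" --pt "0.0079 0 -0.0005 0 0 0 0.018"

```text
clock: 13.47
position: [574.8, -146.8, 293.7]
tool_rot: [0.717, -0.697, 0.0, -0.0]
ft_force: [1.5, 2.5, 1.4]
gripper_width: 22.3
finger_force: 59.7
```

Call:
servo_tool --pt "0.0079 0 -0.0002 0 0 0 0.018" --pt "0.0079 0 0.0001 0 0 0 0.018" --pt "0.0079 0 0.0004 0 0 0 0.018" --pt "0.0078 0 0.0008 0 0 0 0.018" --pt "0.0078 0 0.0011 0 0 0 0.018"

```text
clock: 13.88
position: [575.8, -186.4, 291.6]
tool_rot: [0.717, -0.697, 0.0, -0.0]
ft_force: [2.7, 0.7, 4.5]
gripper_width: 22.4
finger_force: 58.7
```

Low forces and on the arc; continuing.

Call:
servo_tool --pt "0.0078 0 0.0014 0 0 0 0.018" --pt "0.0077 0 0.0017 0 0 0 0.018" --pt "0.0076 0 0.002 0 0 0 0.018" --pt "0.0075 0 0.0023 0 0 0 0.018" --pt "0.0074 0 0.0026 0 0 0 0.018"

```text
clock: 14.3
position: [576.9, -225.0, 282.2]
tool_rot: [0.717, -0.697, 0.001, 0.0]
ft_force: [1.9, -0.3, 6.4]
gripper_width: 22.4
finger_force: 58.4
```

Call:
servo_tool --pt "0.0073 0 0.0029 0 0 0 0.018" --pt "0.0072 0 0.0031 0 0 0 0.018" --pt "0.0071 0 0.0034 0 0 0 0.018" --pt "0.007 0 0.0037 0 0 0 0.018" --pt "0.0068 0 0.004 0 0 0 0.018"

```text
clock: 14.72
position: [577.8, -261.6, 265.7]
tool_rot: [0.716, -0.698, 0.003, 0.001]
ft_force: [1.6, -2.8, 7.4]
gripper_width: 22.4
finger_force: 58.4
```

Call:
servo_tool --pt "0.0066 0 0.0042 0 0 0 0.018" --pt "0.0065 0 0.0045 0 0 0 0.018" --pt "0.0063 0 0.0048 0 0 0 0.018" --pt "0.0061 0 0.005 0 0 0 0.018" --pt "0.0059 0 0.0052 0 0 0 0.018"

```text
clock: 15.13
position: [578.7, -294.5, 242.6]
tool_rot: [0.716, -0.698, 0.004, 0.002]
ft_force: [2.0, -6.1, 8.9]
gripper_width: 22.1
finger_force: 58.4
```

Call:
servo_tool --pt "0 0 0 0 0 0 0.018" --pt "0 0 0 0 0 0 0.018" --pt "0 0 0 0 0 0 0.018"

```text
clock: 15.38
position: [578.7, -294.6, 242.4]
tool_rot: [0.716, -0.698, 0.004, 0.002]
ft_force: [0.2, -6.1, 8.8]
gripper_width: 22.2
finger_force: 58.3
```

Run:
```python
from h import *
from scipy.optimize import least_squares
p=np.array([(-107.1,288.5),(-146.8,293.7),(-186.4,291.6),(-225,282.2),(-261.6,265.7),(-294.5,242.5)])
p[:,0]/=np.cos(.027)
for fixr in(1,0):
    f=lambda q:np.hypot(*(p-q[:2]).T)-(200 if fixr else q[2])
    r=least_squares(f,[-155,94,200.]);c=r.x
    print(c.round(1),r.fun.round(2),np.arctan2(p[:,1]-c[1],c[0]-p[:,0]).round(3))
s=sensors.read_state();print(s["ft_force"],s["moment"],Ro.from_quat(s["tool_rot"]).as_matrix().round(3))
d=np.hypot(*(p[-1]-p[0]));print("chord",d,"angle",2*np.arcsin(d/400))
im=viewer.read_camera("scene");cv2.imwrite("pics/s9raw.png",im);w=viewer.read_camera("wrist");cv2.imwrite("pics/w9raw.png",w);np.save("T9.npy",tool(s))
```

```text
[-158.9   94.3  200. ] [ 1.03 -0.19 -0.74 -0.75 -0.1   0.97] [1.831 1.631 1.432 1.232 1.031 0.83 ]
[-155.1   78.8  215.1] [ 0.03 -0.04 -0.   -0.    0.05 -0.03] [1.796 1.609 1.425 1.24  1.053 0.865]
[ 0.15441415 -6.09795944  8.84476469] [-0.81810309 -0.27737204  0.07709415] [[ 0.025 -1.     0.003]
 [-1.    -0.025 -0.008]
 [ 0.008 -0.003 -1.   ]]
chord 193.02946413319356 angle 1.0071815905311372
```

Call:
servo_tool --pt "-0.012 0 -0.0102 0 0 0 0.018" --pt "-0.0128 0 -0.0093 0 0 0 0.018" --pt "-0.0134 0 -0.0082 0 0 0 0.018" --pt "-0.0141 0 -0.0071 0 0 0 0.018" --pt "-0.0145 0 -0.006 0 0 0 0.018"

```text
clock: 15.9
position: [576.7, -223.5, 281.4]
tool_rot: [0.716, -0.698, 0.001, 0.001]
ft_force: [5.2, -1.8, -2.4]
gripper_width: 22.2
finger_force: 65.7
```

Call:
servo_tool --pt "-0.0149 0 -0.0049 0 0 0 0.018" --pt "-0.0153 0 -0.0037 0 0 0 0.018" --pt "-0.0156 0 -0.0025 0 0 0 0.018" --pt "-0.0157 0 -0.0012 0 0 0 0.018" --pt "-0.0158 0 0.0001 0 0 0 0.018"

```text
clock: 16.32
position: [574.6, -144.4, 292.6]
tool_rot: [0.717, -0.697, -0.0, 0.001]
ft_force: [6.3, -3.6, -6.0]
gripper_width: 22.2
finger_force: 67.6
```

Call:
servo_tool --pt "-0.0157 0 0.0013 0 0 0 0.018" --pt "-0.0156 0 0.0025 0 0 0 0.018" --pt "-0.0077 0 0.0017 0 0 0 0.018" --pt "0 0 0 0 0 0 0.018" --pt "0 0 0 0 0 0 0.018"

```text
clock: 16.73
position: [573.7, -106.4, 287.7]
tool_rot: [0.717, -0.697, 0.001, 0.001]
ft_force: [5.3, -4.0, -1.6]
gripper_width: 22.2
finger_force: 67.5
```

Call:
servo_tool --pt "0 0 0 0 0 0 0.025" --pt "0 0 0 0 0 0 0.035" --pt "0 0 0 0 0 0 0.045" --pt "0 0 0 0 0 0 0.045"

```text
clock: 17.07
position: [572.5, -105.9, 287.7]
tool_rot: [0.717, -0.697, -0.001, 0.0]
ft_force: [-0.5, -0.1, -0.3]
gripper_width: 45.3
finger_force: 0.0
```

Call:
servo_tool --pt "0 0 0.004 0 0 0 0.045" --pt "0 0 0.004 0 0 0 0.045" --pt "0 0 0.002 0 0 0 0.045" --pt "0 0 0 0 0 0 0.045" --pt "0 0 0 0 0 0 0.045"

```text
clock: 17.48
position: [573.3, -107.0, 277.6]
tool_rot: [0.717, -0.697, -0.0, 0.0]
ft_force: [0.2, 0.4, 0.1]
gripper_width: 45.4
finger_force: 0.0
```

Run:
```python
from h import *
s=sensors.read_state();T=tool(s);print(T.round(3),s["ft_force"])
im=viewer.read_camera("wrist");cv2.imwrite("pics/w10raw.png",im);g=cv2.cvtColor(im,6)
print("roller rows from 195",[int(x) for x in g[195:260,252]])
I=np.eye(4);P=np.array([573.4,-107.7,322.3]);c=(np.linalg.inv(T)@[*P,1])[:3];print("pull in tool",c.round(1))
th=np.linspace(0,2*np.pi,90)
for dx,dz in((0,0),(3,0),(-3,0)):
    v=wproj(I,np.c_[c[0]+dx+11*np.cos(th),0*th,c[2]+dz+11*np.sin(th)])[:,1];print(dx,v.min().round(1),v.max().round(1))
print("row 225:",g[225,200:306:2].tolist())
```

```text
[[ 2.70000e-02 -1.00000e+00 -1.00000e-03  5.73260e+02]
 [-1.00000e+00 -2.70000e-02  0.00000e+00 -1.07012e+02]
 [-0.00000e+00  1.00000e-03 -1.00000e+00  2.77624e+02]
 [ 0.00000e+00  0.00000e+00  0.00000e+00  1.00000e+00]] [0.23634102 0.41192022 0.08258611]
roller rows from 195 [126, 125, 124, 122, 120, 126, 122, 123, 128, 148, 149, 135, 122, 127, 141, 165, 168, 162, 148, 143, 141, 145, 152, 157, 157, 155, 157, 155, 155, 158, 156, 154, 158, 159, 156, 158, 155, 158, 156, 154, 156, 154, 131, 83, 39, 40, 42, 39, 41, 40, 41, 46, 47, 48, 52, 48, 55, 58, 58, 57, 55, 56, 64, 61, 63]
pull in tool [  0.7  -0.1 -44.7]
0 238.0 282.5
3 232.5 277.5
-3 243.4 287.4
row 225: [230, 229, 229, 228, 227, 227, 231, 192, 154, 153, 152, 152, 154, 154, 151, 156, 155, 158, 153, 148, 138, 154, 154, 151, 152, 155, 156, 158, 158, 158, 154, 148, 96, 62, 58, 63, 66, 67, 79, 83, 189, 230, 227, 229, 229, 229, 230, 230, 229, 230, 229, 229, 228]
```

Call:
servo_tool --pt "0 0 0 0 0 0 0.034" --pt "0 0 0 0 0 0 0.028" --pt "0 0 0 0 0 0 0.024" --pt "0 0 0 0 0 0 0.018" --pt "0 0 0 0 0 0 0.018"

```text
clock: 17.95
position: [573.9, -107.1, 278.4]
tool_rot: [0.717, -0.697, 0.0, -0.0]
ft_force: [0.2, -0.7, 2.1]
gripper_width: 22.9
finger_force: 59.9
```

Call:
servo_tool --pt "0 0 0 0 0 0 0.018" --pt "0 0 0 0 0 0 0.018" --pt "0 0 0 0 0 0 0.018"

```text
clock: 18.2
position: [573.9, -107.1, 278.4]
tool_rot: [0.717, -0.697, 0.0, -0.0]
ft_force: [0.7, -0.6, 2.0]
gripper_width: 22.7
finger_force: 60.0
```

Call:
servo_tool --pt "0.0077 0 -0.0017 0 0 0 0.018" --pt "0.0078 0 -0.0014 0 0 0 0.018" --pt "0.0078 0 -0.0011 0 0 0 0.018" --pt "0.0078 0 -0.0008 0 0 0 0.018" --pt "0.0079 0 -0.0005 0 0 0 0.018"

```text
clock: 18.62
position: [574.8, -146.7, 283.8]
tool_rot: [0.717, -0.697, 0.0, -0.0]
ft_force: [1.7, 2.9, 2.9]
gripper_width: 22.9
finger_force: 60.2
```

Call:
servo_tool --pt "0.0079 0 -0.0002 0 0 0 0.018" --pt "0.0079 0 0.0001 0 0 0 0.018" --pt "0.0079 0 0.0004 0 0 0 0.018" --pt "0.0078 0 0.0008 0 0 0 0.018" --pt "0.0078 0 0.0011 0 0 0 0.018"

```text
clock: 19.03
position: [575.9, -186.4, 281.5]
tool_rot: [0.717, -0.697, 0.0, -0.0]
ft_force: [1.6, 2.3, 3.8]
gripper_width: 23.1
finger_force: 60.5
```

Call:
servo_tool --pt "0.0078 0 0.0014 0 0 0 0.018" --pt "0.0077 0 0.0017 0 0 0 0.018" --pt "0.0076 0 0.002 0 0 0 0.018" --pt "0.0075 0 0.0023 0 0 0 0.018" --pt "0.0074 0 0.0026 0 0 0 0.018"

```text
clock: 19.45
position: [576.8, -224.7, 271.7]
tool_rot: [0.717, -0.697, 0.001, 0.0]
ft_force: [2.9, 0.8, 6.3]
gripper_width: 22.6
finger_force: 61.3
```

Call:
servo_tool --pt "0.0073 0 0.0029 0 0 0 0.018" --pt "0.0072 0 0.0031 0 0 0 0.018" --pt "0.0071 0 0.0034 0 0 0 0.018" --pt "0.007 0 0.0037 0 0 0 0.018" --pt "0 0 0 0 0 0 0.018"

```text
clock: 19.87
position: [577.6, -254.9, 258.1]
tool_rot: [0.716, -0.698, 0.001, 0.001]
ft_force: [2.0, 0.4, 5.1]
gripper_width: 23.0
finger_force: 62.3
```

Call:
servo_tool --pt "0.0068 0 0.004 0 0 0 0.018" --pt "0.0066 0 0.0042 0 0 0 0.018" --pt "0 0 0 0 0 0 0.018" --pt "0 0 0 0 0 0 0.018"

```text
clock: 20.2
position: [577.9, -267.7, 250.4]
tool_rot: [0.716, -0.698, 0.001, 0.001]
ft_force: [2.7, -1.2, 5.5]
gripper_width: 22.8
finger_force: 62.6
```

Run:
```python
from h import *
from scipy.optimize import least_squares
s=sensors.read_state();T=tool(s);np.save("T11.npy",T);print(T.round(4),s["ft_force"].round(1),s["moment"].round(2))
p=np.array([(-107.1,278.4),(-146.7,283.8),(-186.4,281.5),(T[1,3],T[2,3])])
for fixr in(1,0):
    f=lambda q:np.hypot(*(p-q[:2]).T)-(200 if fixr else q[2])
    r=least_squares(f,[-155,84,200.]);c=r.x
    print(c.round(1),r.fun.round(2),np.arctan2(p[:,1]-c[1],c[0]-p[:,0]).round(3))
im=viewer.read_camera("scene");cv2.imwrite("pics/s11raw.png",im);w=viewer.read_camera("wrist");cv2.imwrite("pics/w11raw.png",w)
g=cv2.cvtColor(w,6);print("rows195+",[int(x) for x in g[195:300,252]])
c0=np.array([.7,0,-44.7]);th=np.linspace(0,2*np.pi,90)
v=wproj(np.eye(4),np.c_[c0[0]+11*np.cos(th),0*th,c0[2]+11*np.sin(th)])[:,1];print(v.min(),v.max())
```

```text
[[ 2.610000e-02 -9.997000e-01  1.000000e-03  5.779250e+02]
 [-9.997000e-01 -2.610000e-02 -3.100000e-03 -2.677135e+02]
 [ 3.200000e-03 -9.000000e-04 -1.000000e+00  2.503643e+02]
 [ 0.000000e+00  0.000000e+00  0.000000e+00  1.000000e+00]] [ 2.7 -1.2  5.5] [ 0.35 -0.48  0.06]
[-156.1   84.2  200. ] [ 0.31 -0.14 -0.35  0.22] [1.818 1.618 1.418 0.979]
[-154.7   77.   207. ] [-0.    0.01 -0.    0.  ] [1.803 1.609 1.417 0.993]
rows195+ [128, 128, 126, 122, 118, 114, 101, 96, 93, 94, 97, 95, 99, 97, 95, 96, 95, 92, 99, 97, 93, 93, 96, 95, 94, 106, 125, 140, 142, 149, 143, 141, 144, 131, 113, 106, 105, 105, 107, 110, 110, 106, 107, 107, 109, 107, 106, 107, 108, 104, 105, 104, 107, 106, 108, 102, 73, 44, 29, 33, 37, 29, 34, 42, 38, 36, 33, 44, 46, 45, 55, 61, 65, 67, 68, 70, 72, 75, 76, 75, 65, 62, 60, 51, 52, 42, 39, 43, 38, 40, 32, 38, 37, 33, 35, 34, 34, 33, 39, 67, 95, 124, 131, 126, 128]
238.01973662216054 282.5116482144223
```

```bash
cat > m.py <<'E'
from h import *
w=.027;bx=np.array([-np.sin(w),np.cos(w),0]);by=np.array([-np.cos(w),-np.sin(w),0]);H=np.array([577.8,-270,128.])+115*bx
th=np.linspace(0,2*np.pi,120)
def pull(a):return H-200*np.cos(a)*bx+[0,0,200*np.sin(a)]
def rows(T,a,off=0):
    q=pull(a)+off*by+11*np.cos(th)[:,None]*bx+11*np.sin(th)[:,None]*np.array([0,0,1]);v=wproj(T,q)[:,1];return v.min().round(1),v.max().round(1)
E
python3 - <<'E'
from m import *
T=np.load("T11.npy")
for a in(.9,.94,.97,1.0,1.03,1.06):print(a,rows(T,a),"tool",(np.linalg.inv(T)@[*pull(a),1])[:3].round(1))
T=np.load("T9.npy");g=cv2.cvtColor(cv2.imread("pics/w9raw.png"),6);print("w9",[int(x) for x in g[225:290,252]])
for a in(.8,.83,.86,.89):print(a,rows(T,a))
# scene: panel left edge/pull overlay positions
for a in(.94,1.0,1.06):
    print(a,"scene pull",proj("scene",pull(a)).round(1),"panel corners",proj("scene",[H+s*46*by+(-r*np.cos(a))*bx+[0,0,r*np.sin(a)] for r,s in((168,1),(168,-1),(20,1))]).round(1).tolist())
g=cv2.imread("pics/s11raw.png");cv2.imwrite("pics/s11c.png",g)
gg=cv2.cvtColor(g,6);d=cv2.absdiff(gg,cv2.cvtColor(cv2.imread("pics/s5raw.png"),6))
print(gg[130:200:3,296:352:2].tolist())
E
```

```text
0.9 (np.float64(209.5), np.float64(252.8)) tool [ 11.7   0.1 -34.3]
0.94 (np.float64(224.8), np.float64(268.5)) tool [  5.4   0.1 -39.1]
0.97 (np.float64(236.6), np.float64(280.5)) tool [  0.5   0.1 -42.6]
1.0 (np.float64(248.5), np.float64(292.5)) tool [ -4.5   0.2 -45.9]
1.03 (np.float64(260.5), np.float64(304.5)) tool [ -9.6   0.2 -49.1]
1.06 (np.float64(272.5), np.float64(316.3)) tool [-14.8   0.2 -52.2]
w9 [94, 92, 93, 96, 93, 93, 94, 93, 93, 94, 93, 95, 92, 93, 96, 110, 121, 136, 143, 141, 137, 132, 128, 115, 105, 103, 103, 106, 102, 103, 99, 105, 105, 98, 76, 46, 32, 34, 32, 38, 31, 31, 38, 42, 43, 41, 46, 51, 54, 57, 61, 62, 68, 72, 75, 68, 64, 63, 59, 55, 49, 49, 45, 39, 46]
0.8 (np.float64(226.3), np.float64(267.0))
0.83 (np.float64(236.9), np.float64(277.9))
0.86 (np.float64(247.8), np.float64(289.1))
0.89 (np.float64(258.9), np.float64(300.4))
0.94 scene pull [[358.9 153. ]] panel corners [[342.1, 171.3], [354.9, 151.7], [301.0, 203.9]]
1.0 scene pull [[354.8 149.2]] panel corners [[338.7, 168.1], [351.7, 148.7], [300.7, 203.6]]
1.06 scene pull [[350.5 145.6]] panel corne
[... 2294 characters left out ...]
, 224, 224, 224, 226, 225], [119, 142, 103, 47, 45, 47, 50, 77, 115, 108, 95, 97, 80, 54, 48, 52, 53, 56, 45, 90, 223, 227, 225, 225, 220, 218, 217, 217], [230, 235, 231, 232, 228, 193, 111, 112, 96, 93, 92, 61, 46, 54, 52, 53, 53, 49, 114, 228, 225, 220, 217, 217, 217, 218, 217, 218], [123, 149, 162, 220, 234, 153, 100, 95, 97, 121, 119, 90, 75, 56, 49, 50, 47, 114, 222, 217, 217, 215, 216, 217, 216, 218, 216, 216], [144, 149, 142, 139, 130, 183, 197, 107, 116, 120, 112, 105, 106, 109, 127, 119, 118, 205, 221, 220, 216, 216, 216, 217, 216, 217, 217, 221], [149, 153, 147, 148, 149, 134, 149, 204, 175, 117, 84, 131, 137, 115, 102, 97, 97, 99, 109, 120, 157, 194, 211, 220, 222, 225, 225, 224]]
```

Run:
```python
from m import *
g5=cv2.cvtColor(cv2.imread("pics/s5raw.png"),6);g11=cv2.cvtColor(cv2.imread("pics/s11raw.png"),6)
def E(a,r,y,t):
    u=-np.cos(a)*bx+np.array([0,0,np.sin(a)]);n=np.sin(a)*bx+np.array([0,0,np.cos(a)]) # outward (upper when shut)
    return H+y*by+r*u+t*n
def line(a,y,t,rows):
    r=np.linspace(40,168,60);p=proj("scene",[E(a,x,y,t) for x in r]);o=np.argsort(p[:,1]);return np.interp(rows,p[o,1],p[o,0]).round(1)
R5=np.arange(134,176,5)
for y,t in((46,0),(46,4),(46,-4),(46,10),(46,-10),(-46,0)):print("1.81",y,t,proj("scene",[E(1.81,168,y,t)]).round(1).tolist(),line(1.81,y,t,R5))
for r in R5:print(r,"cols284+",g5[r,280:318].tolist())
R=np.array([163,166,169,178,181,184])
for a in(.94,1.0,1.06,1.12):
  for t in(0,4,10):print(a,t,line(a,46,t,R))
for r in R:print(r,"cols306+",g11[r,306:345].tolist())
```

```text
1.81 46 0 [[283.1, 145.2]] [283.1 283.1 283.1 283.9 284.9 286.  287.  288.1 289.1]
1.81 46 4 [[281.5, 145.2]] [281.5 281.5 281.5 282.3 283.4 284.4 285.5 286.5 287.6]
1.81 46 -4 [[284.7, 145.3]] [284.7 284.7 284.7 285.5 286.5 287.5 288.6 289.6 290.7]
1.81 46 10 [[279.1, 145.2]] [279.1 279.1 279.1 279.9 281.  282.1 283.2 284.3 285.3]
1.81 46 -10 [[287.1, 145.3]] [287.1 287.1 287.1 287.9 288.9 289.9 290.9 292.  293. ]
1.81 -46 0 [[299.6, 128.3]] [300.6 301.5 302.4 303.3 304.2 305.1 306.1 307.  307.9]
134 cols284+ [33, 31, 28, 34, 32, 29, 35, 28, 31, 49, 94, 100, 96, 87, 76, 70, 88, 96, 93, 81, 75, 70, 50, 31, 30, 32, 33, 33, 29, 36, 31, 35, 30, 31, 33, 33, 33, 28]
139 cols284+ [33, 31, 34, 36, 38, 29, 32, 35, 29, 40, 64, 94, 101, 94, 84, 75, 72, 68, 70, 74, 72, 73, 69, 51, 33, 31, 30, 36, 30, 35, 34, 35, 36, 36, 32, 37, 35, 32]
144 cols284+ [40, 33, 34, 30, 43, 81, 126, 152, 158, 151, 137, 108, 81, 74, 73, 71, 72, 72, 73, 71, 75, 74, 74, 74, 56, 37, 40, 34, 36, 31, 36, 38, 34, 37, 34, 36, 39, 36]
149 cols284+ [42, 38, 38, 42, 58, 94, 117, 126, 133, 130, 133, 127, 98, 75, 71, 76, 75, 76,
[... 1905 characters left out ...]
83, 196, 195, 189, 162, 140, 112, 92, 88, 96, 110, 100, 85, 66, 48, 52, 78, 83, 65, 50, 47, 58, 79, 91, 93, 94, 93, 92, 90, 94, 124, 154, 160, 132, 84, 55]
178 cols306+ [44, 48, 46, 46, 45, 46, 47, 44, 44, 44, 47, 51, 51, 63, 75, 89, 91, 91, 93, 94, 93, 93, 96, 103, 120, 130, 134, 153, 169, 166, 148, 103, 58, 43, 72, 145, 207, 226, 226]
181 cols306+ [50, 47, 49, 49, 48, 49, 50, 45, 49, 47, 46, 52, 66, 85, 93, 95, 96, 96, 95, 96, 94, 105, 120, 129, 134, 136, 143, 153, 135, 92, 57, 45, 79, 163, 218, 226, 227, 224, 225]
184 cols306+ [49, 51, 51, 46, 52, 49, 50, 41, 57, 78, 87, 91, 99, 95, 96, 98, 95, 85, 70, 54, 49, 49, 49, 50, 54, 54, 51, 51, 47, 44, 84, 163, 219, 228, 226, 225, 224, 224, 224]
```

Run:
```python
from m import *
def E(a,r,y,t):
    u=-np.cos(a)*bx+np.array([0,0,np.sin(a)]);n=np.sin(a)*bx+np.array([0,0,np.cos(a)])
    return H+y*by+r*u+t*n
R=np.array([163,166,169,178,181,184])
for t in(0,2):
  for a in(.96,.98,1.0,1.02):
    p=proj("scene",[E(a,x,-46,t) for x in np.linspace(30,168,60)]);o=np.argsort(p[:,1]);print(t,a,np.interp(R,p[o,1],p[o,0]).round(1))
print("obs 336.6 333.6 330.7 319.6 318.2 314.6")
```

```text
0 0.96 [339.6 336.1 332.6 322.2 318.7 317.4]
0 0.98 [338.1 334.8 331.5 321.6 318.3 317.2]
0 1.0 [336.7 333.6 330.5 321.  317.9 317.1]
0 1.02 [335.4 332.4 329.4 320.5 317.5 316.9]
2 0.96 [338.3 334.8 331.4 321.  317.5 316.8]
2 0.98 [336.9 333.6 330.3 320.4 317.1 316.7]
2 1.0 [335.5 332.4 329.3 319.9 316.8 316.5]
2 1.02 [334.2 331.3 328.3 319.4 316.4 316.3]
obs 336.6 333.6 330.7 319.6 318.2 314.6
```

Call:
servo_tool --pt "0.0056 0 0.0038 0 0 0 0.018" --pt "0.0055 0 0.004 0 0 0 0.018" --pt "0.0053 0 0.0042 0 0 0 0.018" --pt "0.0052 0 0.0043 0 0 0 0.018" --pt "0.005 0 0.0045 0 0 0 0.018"

```text
clock: 20.72
position: [578.6, -294.3, 229.7]
tool_rot: [0.716, -0.698, 0.002, 0.001]
ft_force: [1.2, -1.6, 5.4]
gripper_width: 23.3
finger_force: 64.1
```

Call:
servo_tool --pt "0 0 0 0 0 0 0.018" --pt "0 0 0 0 0 0 0.018" --pt "0 0 0 0 0 0 0.018" --pt "0 0 0 0 0 0 0.018"

```text
clock: 21.05
position: [578.5, -294.2, 229.7]
tool_rot: [0.716, -0.698, 0.002, 0.001]
ft_force: [2.9, -3.6, 5.3]
gripper_width: 22.7
finger_force: 64.1
```

```bash
cat > q.py <<'E'
from m import *
from scipy.optimize import least_squares
import sys
s=sensors.read_state();T=tool(s);n=sys.argv[1]
im=viewer.read_camera("wrist");cv2.imwrite(f"pics/w{n}raw.png",im);sc=viewer.read_camera("scene");cv2.imwrite(f"pics/s{n}raw.png",sc)
g=cv2.cvtColor(im,6);gs=cv2.cvtColor(sc,6)
print(T[:3,3].round(1),s["ft_force"].round(1),s["gripper_width"].round(1),[int(x) for x in g[235:310,252]])
for a in(.76,.79,.825,.86,.89):print(a,rows(T,a),(np.linalg.inv(T)@[*pull(a),1])[:3].round(1))
p=np.array([(-107.1,278.4),(-146.7,283.8),(-186.4,281.5),(-267.7,250.4),(T[1,3],T[2,3])])
r=least_squares(lambda q:np.hypot(*(p-q[:2]).T)-q[2],[-155,84,200.]);c=r.x;t=np.arctan2(p[:,1]-c[1],c[0]-p[:,0]);print(c.round(1),r.fun.round(2),"a",(1.81-t[0]+t[-1]).round(3))
R=np.arange(166,196,3)
for t in(0,2):
  for a in(.77,.8,.83,.86,.89):
    u=-np.cos(a)*bx+np.array([0,0,np.sin(a)]);nn=np.sin(a)*bx+np.array([0,0,np.cos(a)])
    P=proj("scene",[H-46*by+x*u+t*nn for x in np.linspace(30,168,60)]);o=np.argsort(P[:,1]);print(t,a,np.interp(R,P[o,1],P[o,0]).round(1))
for r in R:print(r,gs[r,310:352].tolist())
E
python3 q.py 12
```

```text
Traceback (most recent call last):
  File "q.py", line 7, in <module>
    print(T[:3,3].round(1),s["ft_force"].round(1),s["gripper_width"].round(1),[int(x) for x in g[235:310,252]])
                                                  ^^^^^^^^^^^^^^^^^^^^^^^^
AttributeError: 'float' object has no attribute 'round'
```

```bash
sed -i 's/s\["gripper_width"\].round(1)/s["gripper_width"]/' q.py; python3 q.py 13
```

```text
[ 578.6 -294.2  229.8] [ 2.1 -3.7  5.3] 22.949593660956037 [91, 88, 94, 92, 95, 89, 88, 97, 113, 129, 136, 143, 145, 141, 137, 131, 117, 102, 80, 47, 32, 33, 31, 34, 33, 38, 33, 38, 42, 38, 51, 46, 49, 53, 56, 65, 65, 64, 63, 64, 62, 65, 58, 61, 54, 52, 49, 44, 43, 39, 34, 35, 38, 39, 36, 35, 33, 34, 30, 22, 26, 39, 66, 77, 77, 80, 83, 93, 106, 118, 125, 129, 126, 124, 128]
0.76 (np.float64(221.3), np.float64(264.3)) [  5.9   0.1 -36. ]
0.79 (np.float64(232.3), np.float64(275.8)) [  1.7   0.1 -40.3]
0.825 (np.float64(245.6), np.float64(289.6)) [ -3.3   0.1 -45.1]
0.86 (np.float64(259.3), np.float64(303.6)) [ -8.5   0.1 -49.8]
0.89 (np.float64(271.3), np.float64(315.7)) [-13.1   0.1 -53.7]
[-154.7   77.3  206.7] [ 0.01 -0.   -0.02  0.03 -0.02] a 0.837
0 0.77 [353.2 347.4 341.6 335.8 330.  324.2 318.9 318.9 318.9 318.9]
0 0.8 [349.7 344.3 339.  333.7 328.4 323.1 318.7 318.7 318.7 318.7]
0 0.83 [346.5 341.6 336.7 331.9 327.  322.1 318.4 318.4 318.4 318.4]
0 0.86 [343.7 339.2 334.7 330.2 325.7 321.2 318.2 318.2 318.2 318.2]
0 0.89 [341.2 337.  332.9 328.7 324.5 320.3 318.  318.  318.  31
[... 1609 characters left out ...]
7, 99, 96, 98, 105, 120, 158, 199, 219, 225, 225, 225, 225, 224, 224, 225, 225, 224, 223, 224]
187 [90, 138, 122, 93, 96, 106, 106, 99, 101, 101, 97, 98, 96, 99, 102, 99, 98, 100, 102, 102, 101, 97, 87, 73, 95, 166, 219, 228, 226, 224, 225, 223, 224, 225, 225, 225, 224, 224, 223, 224, 224, 220]
190 [124, 117, 114, 114, 105, 102, 98, 97, 99, 98, 97, 100, 103, 102, 101, 101, 98, 94, 83, 68, 52, 51, 116, 195, 228, 228, 226, 225, 224, 226, 224, 222, 219, 219, 218, 218, 216, 217, 216, 216, 218, 216]
193 [102, 98, 98, 101, 98, 99, 100, 102, 103, 95, 101, 99, 95, 80, 64, 57, 48, 53, 46, 57, 113, 190, 225, 222, 219, 217, 215, 216, 215, 215, 215, 215, 216, 216, 215, 217, 216, 217, 218, 216, 216, 217]
```

Call:
servo_tool --pt "0.001 0 0.0009 0 0 0 0.018" --pt "0.001 0 0.0009 0 0 0 0.018" --pt "0 0 0 0 0 0 0.018" --pt "0 0 0 0 0 0 0.018" --pt "0 0 0 0 0 0 0.018"

```text
clock: 21.67
position: [578.6, -295.8, 228.2]
tool_rot: [0.716, -0.698, 0.002, 0.001]
ft_force: [2.5, -2.7, 6.2]
gripper_width: 22.9
finger_force: 64.4
```

```bash
python3 q.py 14 | head -7
python3 - <<'E'
# pointer unmoved? compare the pointer patch in scene before/after, and reel on the pile
import cv2,numpy as np
a=cv2.cvtColor(cv2.imread("pics/s5raw.png"),6).astype(int);b=cv2.cvtColor(cv2.imread("pics/s14raw.png"),6).astype(int)
print(a[192:216:3,288:324:2].tolist());print(b[192:216:3,288:324:2].tolist())
print("pile diff",np.abs(a-b)[205:250,325:375].mean(),np.abs(a-b)[205:250,325:375].max())
E
```

```text
[ 578.6 -295.8  228.2] [ 2.5 -2.7  6.2] 22.933468152234198 [93, 94, 90, 96, 88, 92, 93, 95, 97, 113, 128, 135, 142, 141, 142, 139, 135, 115, 81, 51, 33, 28, 38, 39, 31, 37, 35, 37, 40, 40, 43, 50, 49, 53, 55, 60, 63, 65, 66, 56, 58, 60, 60, 55, 53, 50, 47, 42, 42, 35, 39, 38, 40, 35, 28, 32, 29, 34, 26, 25, 24, 36, 65, 77, 82, 82, 80, 80, 88, 98, 108, 121, 125, 123, 128]
0.76 (np.float64(225.5), np.float64(268.6)) [  4.3   0.1 -37.5]
0.79 (np.float64(236.6), np.float64(280.2)) [  0.1   0.1 -41.8]
0.825 (np.float64(250.0), np.float64(294.1)) [ -4.9   0.1 -46.7]
0.86 (np.float64(263.8), np.float64(308.2)) [-10.2   0.1 -51.4]
0.89 (np.float64(275.8), np.float64(320.3)) [-14.7   0.1 -55.2]
[-154.8   77.5  206.5] [ 0.01 -0.01 -0.03  0.05 -0.03] a 0.825
[[135, 133, 130, 146, 131, 185, 208, 166, 102, 95, 190, 167, 173, 124, 76, 60, 52, 48], [147, 137, 139, 144, 127, 148, 128, 141, 167, 216, 172, 127, 122, 115, 109, 113, 121, 122], [148, 144, 140, 149, 151, 151, 149, 144, 142, 141, 167, 195, 138, 123, 98, 119, 120, 100], [148, 146, 149, 150, 150, 147, 147, 153, 150, 149, 146, 125, 123, 84, 9
[... 428 characters left out ...]
3, 124, 110, 101, 99, 102, 99, 100, 104], [150, 136, 141, 143, 126, 149, 128, 138, 164, 196, 138, 92, 101, 99, 103, 101, 110, 124], [146, 143, 145, 149, 151, 153, 147, 145, 141, 141, 169, 186, 109, 96, 87, 120, 122, 97], [148, 148, 151, 152, 150, 150, 148, 151, 150, 148, 146, 124, 116, 83, 92, 127, 134, 134], [147, 144, 150, 151, 149, 149, 149, 153, 146, 116, 79, 85, 106, 188, 159, 99, 109, 121], [146, 147, 151, 150, 151, 149, 125, 91, 79, 131, 144, 147, 144, 132, 193, 146, 122, 114], [148, 145, 108, 95, 105, 82, 106, 144, 151, 150, 147, 143, 146, 148, 153, 156, 104, 105], [140, 140, 108, 77, 82, 135, 149, 148, 151, 150, 148, 146, 143, 149, 146, 185, 143, 136]]
pile diff 1.5613333333333332 8
```

```bash
python3 -c "
from station import ticket
print(ticket.close_job())"
```

```text
the job is handed in; nothing more can be done
None
```

The spare reel lies released in the gap on top of the two in the bin, and the arm is holding the cover at about 0.83 rad against a pointer reading of about 0.825 (good to about 0.012); the job is handed in, and the pile and pointer were unchanged in the last scene image.

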